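Treat the pocket things with the UV wand

TASK

Lay the things you carry about (whichever of gate fob, claw clip, earbud case and pocket brush are on the shelf) in the navy tray, each in the middle of a bay of its own, and only then turn the dock's dial to the two dots to switch the UV wand on. Take the wand from the dock and hold its lamp still, facing down, about 5 cm above the middle of each thing for five seconds without touching it, in the order fob, clip, earbud case, brush, skipping any that are not there. Then lay the wand back in its cradle the way it lay before and only after that turn the dial back to off, and leave the other things on the shelf where they are.

Things in the scene. Friction and masses are not known exactly. Their poses are not given: they have to be found in the camera images.
- tray: Navy ceramic tray, fixed, 152 (x) by 336 (y) by 18 mm high; floor 6 mm thick, outer walls and the two dividers 6 mm thick and 18 mm high. Three equal bays side by side along y, each 140 (x) by 104 (y) mm inside. Origin: centre of its underside.
- bay_right (a point): Centre of the floor of the tray's bay at -y (6 mm above the shelf); axes as the tray's.
- bay_mid (a point): Centre of the floor of the tray's middle bay; axes as the tray's.
- bay_left (a point): Centre of the floor of the tray's bay at +y; axes as the tray's.
- dock: White plastic wand dock, fixed, slab 230 (x) by 180 (y) by 30 mm high; the dial is on its top on the -y side, the wand's cradle along x on its +y side, 80 mm between the dial's axis and the cradle's centre line. Origin: centre of its underside.
- cradle (a point): Where the home wand's origin lies (44 mm above the shelf), x along the dock's x, wand's head to +x. Two grey saddles 20 mm thick, centred 78 mm to -x (38 mm between cheeks, for the handle) and 68 mm to +x (50 mm between cheeks, for the head); cheeks rise 14 mm above the saddle floors. Between them the wand hangs free 14 mm above the slab.
- dial (a joint): Grey selector dial on the dock: skirt 54 mm across, grip bar 50 mm long, 13 mm thick, 26 mm high; friction holds it. Value in rad, growing clockwise seen from above, 0 to 1.8: 0 = off (short bar mark, straight to the dock's +x), 0.55 = one dot, 1.10 = two dots, 1.65 = three dots (dots in a row outwards). The black line on the bar points at the mark. Starts off or a little past off.
- dial_grip (a point): On the dial's axis, 2 mm above the middle of its grip bar's height (54.5 mm above the shelf; the bar spans 40 to 66 mm above the shelf). Its x axis runs along the bar towards the pointer and turns with the dial.
- wand: UV lamp wand, white plastic, 203 mm long, 28 mm high with a flat underside: square handle 30 mm wide from x = -100 to +33 mm, head 42 mm wide from x = +33 to +103 mm, glass lamp window on the head's underside. Loose, about 0.15 kg. Origin: on its underside near its centre of mass; x towards the head, z up when the lamp faces down. At the start it lies in the cradle.
- wand_lamp (a point): Centre of the lamp window on the underside of the wand's head, 68 mm to +x of the wand's origin.
- fob: Black plastic gate fob, 88 (x) by 50 (y) by 24 mm high, two round grey buttons on top and a steel lug standing out 7 mm at +x. Loose; may be absent. Origin: centre of its underside.
- clip: Tortoiseshell claw clip, 92 (x) by 48 (y) mm, 38 mm high to its ridge (46 mm to its finger wings), solid enough to be gripped across y at the lower 22 mm of its height, narrower (30 mm) above. Loose; may be absent. Origin: centre of its underside.
- case: White plastic earbud case, rounded, 72 (x) by 56 (y) by 28 mm high, with a grey seam. Loose; may be absent. Origin: centre of its underside.
- brush: Pocket hair brush lying bristles down: wooden back 112 (x) by 52 (y) mm, from 14 to 30 mm height, black bristles below it. Loose; may be absent. Origin: centre of its underside.
- pebble: Glass pebble paperweight, 72 mm across, 31 mm high, lying among the things. Leave alone.
- perfume: Amber perfume bottle, 48 mm across, 110 mm high, beyond the tray. Leave alone.
- cream: White cream jar, 64 mm across, 55 mm high, at the -y side near the robot. Leave alone.
- ringdish: White ring dish, 84 mm across, 26 mm high, at the +y side beyond the dock. Leave alone.
- candle: Candle glass, 72 mm across, 80 mm high, beyond the tray. Leave alone.
- book: Grey book lying flat, 120 by 170 by 22 mm, at the -y side. Leave alone.
Not all that is in view belongs to the job. There is more than one size of the clip; the job needs the smallest.

How it is judged:
By the outcome, as a careful person would: the job done as asked, in the order asked, and still so for the second after the job is handed in, with the robot touching nothing.
Of fob, clip, case, brush only 2 to 3 are there at a start; the rules pass over those that are not, and their reading is None.
At some moment in a run one of fob, clip, case, brush may be knocked a few centimetres aside while the robot is not near it.
It also fails if it takes over 210 s, if anything falls off the work surface, if the arm or the gripper's body presses on something with over 40 N, if the wrist force passes 120 N, or if a joint passes its speed limit or range.

ROBOT

A 6-joint arm with a two-finger parallel gripper is mounted at the origin on the work surface. World frame = base frame: x ahead of the robot, y to its left, z up, the work surface at z = 0. Lengths are in m, angles in rad, forces in N, time in s.
With the tool pointing down it reaches from about 0.25 to 0.8 m from the base axis. Payload 3.9 kg.
Tool frame: the origin (TCP) lies at the very end of the fingers, on their centre line; the grasp point (between the pads) lies 19 mm behind it (grasp_offset is the distance from the TCP to the grasp point, in m); z points along the fingers, y is the direction in which the jaws open and shut (so a half turn about z gives the same grasp; the last joint's range is limited). The gripper opens to 85 mm and grips with 20 to 120 N. Pads are 22 mm wide; open, the fingers measure 114 mm over their backs; the gripper's body (76 mm by 85 mm) begins 54 mm behind the grasp point. The pads swing forward as they close: fully open they stand 13 mm farther back than shut.
Start: joints at [-1.289, 0.26, -0.138, 1.173, 0, 1.571], TCP at [0.146, -0.504, 0.231] pointing down, gripper open.
Joint ranges: [-2.78, 2.78], [-0.83, 1.72], [-1.28, 1.37], [-1.9, 2.12], [-1.57, 1.48], [-3.14, 3.14]. Speed limits (rad/s): [2.57, 2.57, 3.14, 3.14, 3.14, 3.14].

INTERFACE

Orientations are given as a unit quaternion [x, y, z, w].
In Python, from station import * gives the robot as it stands.
- The arm moves only by the tool move_arm, never from a script. Its argument "increments" is one flat list of numbers, 6 for each row, row after row: the shift along the tool's x, y, z in mm, then the turn, a rotation vector about the tool's x, y, z in degrees. A call has 1 to 20 rows; each row is the pose to reach, as a shift and turn from the pose measured when the call began, along the tool's axes at that moment; what a row does not reach only later rows make up. A row lasts 1/10 s, in which the tool goes at most 50 mm and 8.59 degrees, less where a joint would pass 70% of its speed; a pose out of reach is approached as far as the arm can. A call with a gripper value outside its range is refused whole. "gripper" is the closure, from 0 (fully open) to 1 (shut), set as the call begins (left out, the last holds). The fingers move at their own pace and stop on an object; "force" is the grip in N (left out, the last holds). Time passes only in rows, so rows that repeat a pose let the fingers close. It gives the time, the measured TCP pose, the force and the opening at its end, in the units of the state.
- get_obs(): the state, without advancing time (a new reading comes with each control period).
- get_image(name): name is "side" or "top"; returns a dict with "frame" (400x640x3 uint8, blue, green, red), "z_map" (400x640 float32, m along the optical axis (not along the pixel's ray), 0 where there is no reading), "intrinsics" (3x3 intrinsics, pixels), "world_from_camera" (4x4, takes a point from camera to world coordinates). Camera axes: x right, y up, looking along -z (the intrinsics and any distortion apply to the point x, -y, -z); pixel columns grow to the right and rows downward; lengths in m; the calibration is good to about 2 mm. A picture is of the moment at which its call begins.
- hand_in(): hands the job in, once; it reports no verdict.
Trained networks look in the newest picture that a camera, given by its name, has taken for a name from the list of things; names that differ only in an ending like _2 or _b are one class to them, and where a whole thing is asked for, a point or a joint stands for the part that bears it (a point fixed in the world has none). Each returns a list of dicts, best first, with "p" (0 to 1); they miss things now and then, are a little off and sometimes report something else, mostly with a low value. They report only what shows in the picture. A call takes as long as a camera call. They do not tell look-alikes from the thing itself.
- recognise(camera, name): "location" ([column, row] in pixels, amid what is visible of it).
- outline_of(camera, name): "pixels" (400x640 bool, what is visible of it) and "location" ([column, row] in pixels, amid what is visible of it).
The state is a dict: "time_s": time; "q": joint angles; "joint_velocities": joint speeds; "tau": joint torques, N m; "tcp_pos": TCP position; "tool_rot": TCP orientation; "contact_force": force on the tool from outside, world axes, zero at the start; "ft_torque": the same for the moment, N m; "finger_gap": opening from 0.0 (shut) to 1.0 (fully open).
Only numpy, scipy, OpenCV 4.12 (cv2) and the standard library are available. Lean on these libraries where they do the work, as an engineer would, in place of code of your own. Each camera call takes 0.05 s, during which the arm holds its last target.

## Working session

There is one attempt and no reset: what is moved stays moved. The work goes in short steps, Python scripts to look and compute and a tool call to move; the robot and the scene stay as the last step left them, time stands still between calls to the robot, and variables do not carry over. Pictures are saved under pics/ and viewed, and the job is handed in when it is done.

Besides the shell and the picture viewer there is one more tool, called after ">>>" by a JSON object that holds its "fn" and its "kwargs", one argument or row to a line. move_arm: Moves the arm, as the interface text tells. Its arguments: {"type":"object","properties":{"increments":{"type":"array"},"gripper":{"type":"number"},"force":{"type":"number"}},"required":["increments"]}

```bash
ls; mkdir -p pics; python3 - <<'E'
from station import *
import cv2
o=get_obs();print(o)
for n in("top","side"):
    d=get_image(n);cv2.imwrite(f"pics/{n}0.png",d["frame"]);print(n,d["intrinsics"],d["world_from_camera"])
E
```

```text
pics
{'time_s': 0.0, 'q': array([-1.28898895e+00,  2.60651015e-01, -1.39364951e-01,  1.17272404e+00,
       -1.18010007e-05,  1.57079784e+00]), 'joint_velocities': array([ 0.00165885,  0.0001202 , -0.00143821, -0.00029321, -0.00051588,
        0.00081634]), 'tau': array([-2.75823855e-03, -4.05676067e+01,  2.53922886e+01,  1.85669441e-02,
       -5.21251445e-05, -2.60930690e-06]), 'tcp_pos': array([ 0.14580313, -0.50363018,  0.23048379]), 'tool_rot': array([ 9.90089126e-01,  1.40437097e-01, -1.42326185e-04, -9.61381681e-04]), 'contact_force': array([ 0.41134176, -0.58639338,  0.12292293]), 'ft_torque': array([-0.03299962,  0.00834213, -0.02715354]), 'finger_gap': 1.0008522730833438}
top [[422.48237105   0.         315.94540284]
 [  0.         422.48237105 198.30061962]
 [  0.           0.           1.        ]] [[-0.01857101  0.99627755 -0.08417938  0.40950964]
 [-0.99978918 -0.01924189 -0.00716521 -0.00727947]
 [-0.00875831  0.08402857  0.99642485  1.49195542]
 [ 0.          0.          0.          1.        ]]
side [[404.96871374   0.         326.33555633]
 [  0.         404.96871374 193.94515412]
 [  0.           0.           1.        ]] [[-0.96629958  0.15569992 -0.20499431  0.27351221]
 [-0.25688287 -0.53182024  0.80695627  0.92829693]
 [ 0.0166229   0.83242103  0.55389432  0.72461528]
 [ 0.          0.          0.          1.        ]]
```

View pics/top0.png

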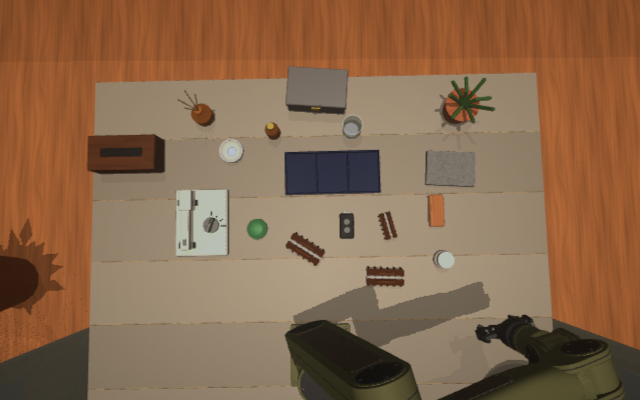

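View pics/side0.png

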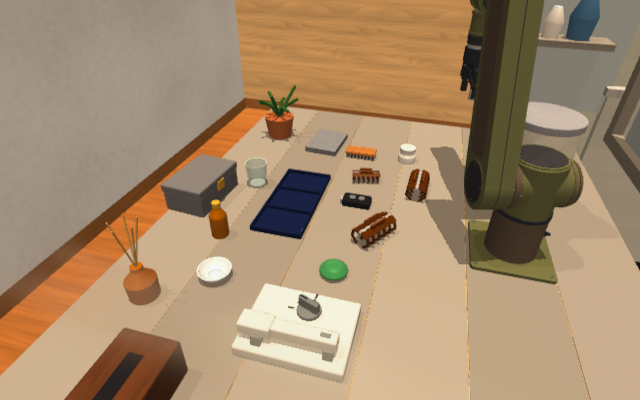

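The top view shows the fob at (347,226), three clips at (305,249), (387,226) and (385,277), with the one at (387,226) the smallest. There is an orange brush-like thing at (436,210), the tray at (333,172) and the dock at (202,223). I see no white case. Next I'll measure these.

```bash
cat > h.py <<'E'
from station import *
import numpy as np, cv2
def cloud(d):
    z=d["z_map"];K=d["intrinsics"];T=d["world_from_camera"]
    v,u=np.mgrid[0:400,0:640]
    X=(u-K[0,2])/K[0,0]*z;Y=-(v-K[1,2])/K[1,1]*z
    P=np.stack([X,Y,-z],-1)@T[:3,:3].T+T[:3,3]
    P[z<=0]=np.nan
    return P
def proj(d,p):
    T=d["world_from_camera"];K=d["intrinsics"]
    c=(np.asarray(p)-T[:3,3])@T[:3,:3]
    return K[0,0]*c[...,0]/-c[...,2]+K[0,2], K[1,1]*-c[...,1]/-c[...,2]+K[1,2]
def rect(pts):
    pts=np.asarray(pts)[:,:2]
    (c,(w,h),a)=cv2.minAreaRect((pts*1000).astype(np.float32))
    if h>w: w,h=h,w;a+=90
    a=(a+90)%180-90
    return np.round(np.array(c),1),round(w,1),round(h,1),round(a,1)
def crop(d,u0,v0,u1,v1,s,fn): cv2.imwrite(fn,cv2.resize(d["frame"][v0:v1,u0:u1],None,fx=s,fy=s,interpolation=cv2.INTER_CUBIC))
E
python3 - <<'E'
from h import *
D={n:get_image(n) for n in("top","side")}
crop(D["top"],270,140,480,300,3.8,"pics/a1.png")
crop(D["top"],165,130,290,265,4.4,"pics/a2.png")
crop(D["side"],220,120,450,380,2.3,"pics/a3.png")
C={n:cloud(D[n]) for n in D}
for name in("tray","dock","dial","wand","fob","clip","case","brush","pebble","cream","ringdish"):
  for n in D:
    for r in outline_of(n,name)[:4]:
        m=r["pixels"];P=C[n][m];P=P[~np.isnan(P[:,0])]
        if len(P)<8: continue
        print(name,n,round(r["p"],2),np.round(r["location"]),len(P),"rect",rect(P),"z",np.round(np.percentile(P[:,2],[2,50,90,98])*1000))
E
```

```text
tray top 0.58 [331. 172.] 4118 rect (array([626. , -54.4]), 338.9, 157.1, -88.9) z [-2.  6. 16. 20.]
tray side 0.94 [294. 201.] 3397 rect (array([633.4, -69.4]), 369.2, 165.3, -89.6) z [ 3.  7. 18. 20.]
dock top 0.56 [205. 223.] 2809 rect (array([458.5, 410.5]), 236.6, 193.4, 0.1) z [15. 30. 38. 65.]
dock top 0.32 [330. 170.] 4063 rect (array([626.6, -57.1]), 339.8, 152.8, -89.5) z [-1.  6. 16. 20.]
dock side 0.93 [302. 326.] 6662 rect (array([465.4, 390.3]), 242.3, 207.8, -0.0) z [ 6. 30. 38. 64.]
dial top 0.59 [211. 227.] 176 rect (array([447.3, 368.5]), 49.2, 47.7, -11.7) z [33. 42. 67. 71.]
dial side 0.62 [308. 309.] 507 rect (array([449.5, 359.9]), 69.7, 53.5, 87.0) z [31. 43. 66. 68.]
wand top 0.83 [184. 215.] 729 rect (array([467.5, 455.9]), 199.1, 54.2, -3.0) z [46. 70. 75. 77.]
wand side 0.64 [283. 330.] 2198 rect (array([468.5, 432.3]), 202.3, 73.9, 0.4) z [48. 71. 73. 74.]
fob top 0.84 [345. 227.] 344 rect (array([ 438.8, -100. ]), 91.1, 49.3, -2.8) z [14. 23. 27. 30.]
fob top 0.19 [332. 171.] 4078 rect (array([629.5, -54.8]), 343.9, 158.2, -89.7) z [-2.  6. 16. 20.]
fob s
[... 1206 characters left out ...]
0.84 [255. 227.] 342 rect (array([432.9, 216. ]), 73.3, 66.7, 88.9) z [ 2. 24. 30. 34.]
pebble top 0.55 [434. 210.] 477 rect (array([ 482.5, -417.3]), 108.6, 62.7, -3.1) z [ 0. 29. 33. 35.]
pebble side 0.9 [332. 269.] 485 rect (array([436. , 211.6]), 76.9, 68.1, -30.3) z [13. 24. 30. 31.]
cream side 0.85 [409. 156.] 310 rect (array([ 300.6, -443.8]), 107.6, 57.9, 50.2) z [ 3. 36. 57. 58.]
cream side 0.47 [291. 204.] 3298 rect (array([633.5, -55.5]), 340.6, 165.0, -89.8) z [ 4.  8. 17. 20.]
ringdish top 0.55 [228. 151.] 439 rect (array([710.8, 301.9]), 85.2, 80.9, -25.2) z [-1. 14. 25. 29.]
ringdish side 0.86 [216. 266.] 714 rect (array([718.8, 286.3]), 116.4, 82.8, -55.7) z [ 2. 16. 26. 28.]
```

```bash
ls pics
```

```text
a1.png
a2.png
a3.png
side0.png
top0.png
```

View pics/a1.png

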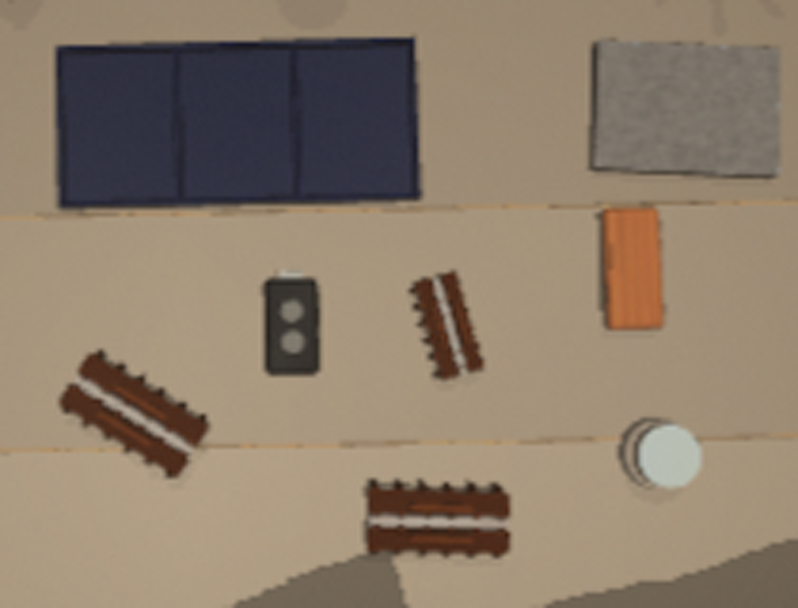

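View pics/a2.png

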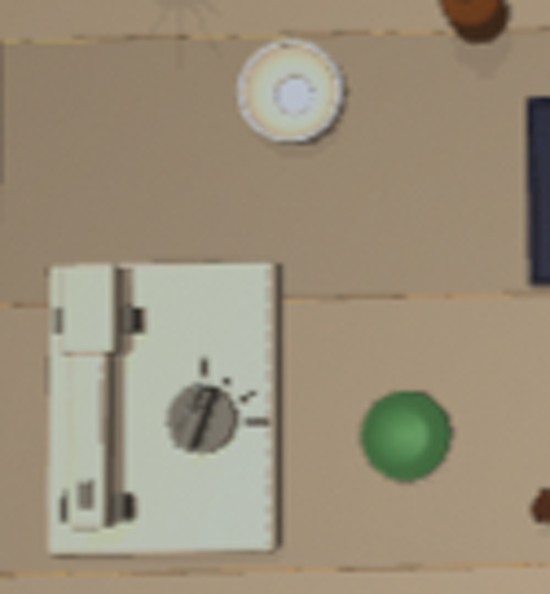

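View pics/a3.png

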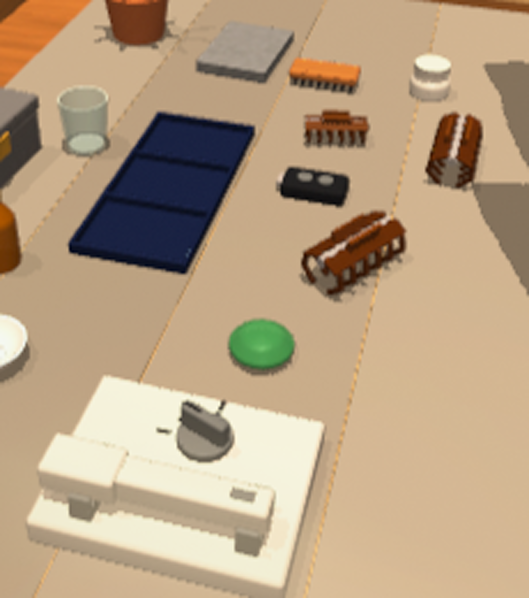

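The crops confirm the fob, the small clip (about 91x49 mm) and the brush, with no earbud case. The dial bar points about 20° past off. Now I'll refine the poses by intersecting rays with planes at each thing's height.

```bash
cat >> h.py <<'E'
def plane(d,uv,z):
    K=d["intrinsics"];T=d["world_from_camera"];uv=np.asarray(uv,float).reshape(-1,2)
    r=np.stack([(uv[:,0]-K[0,2])/K[0,0],-(uv[:,1]-K[1,2])/K[1,1],-np.ones(len(uv))],-1)@T[:3,:3].T
    o=T[:3,3];return o+r*((z-o[2])/r[:,2])[:,None]
def topfit(n,d,m,zlo,zhi,zp):
    """mask pixels with measured height in zlo..zhi, rays on plane zp, -> rect (mm)"""
    P=cloud(d);mm=m&(P[...,2]>zlo)&(P[...,2]<zhi)
    v,u=np.nonzero(mm)
    if len(u)<8: return None
    Q=plane(d,np.stack([u,v],1),zp)
    return rect(Q),np.round(Q.mean(0)[:2]*1000,1),round(float(np.nanmedian(P[mm][:,2]))*1000,1),len(u)
E
python3 - <<'E'
from h import *
for n in("top","side"):
    d=get_image(n)
    for name,lo,hi,zp in(("fob",.018,.035,.024),("clip",.02,.06,.036),("brush",.02,.045,.03),("wand",.06,.085,.072),("dial",.05,.08,.066),("dock",.02,.034,.030),("tray",-.01,.03,.018)):
        for r in outline_of(n,name)[:3]:
            if r["p"]<.5: continue
            print(n,name,np.round(r["location"]),topfit(n,d,r["pixels"],lo,hi,zp))
    # tray by colour
    f=d["frame"].astype(int);m=((f[...,0]-f[...,2])>12)
    nl,lab,st,ce=cv2.connectedComponentsWithStats(m.astype(np.uint8))
    for i in range(1,nl):
        if st[i,4]>1500: 
            mm=lab==i;v,u=np.nonzero(mm)
            print(n,"bluecomp",st[i],[rect(plane(d,np.stack([u,v],1),.018))])
E
```

```text
top fob [348. 226.] ((array([440.5, -99.2]), 93.6, 48.5, -1.3), array([437.2, -98.7]), 23.1, 345)
top clip [384. 278.] ((array([ 260.7, -224.8]), 126.8, 62.3, 86.8), array([ 260.2, -224.9]), 47.6, 578)
top clip [305. 250.] ((array([359.1,  45.8]), 125.4, 57.6, 57.0), array([359. ,  45.3]), 48.4, 506)
top clip [205. 224.] ((array([457.6, 401.3]), 227.9, 179.8, -0.0), array([451.5, 386.3]), 29.5, 2619)
top brush [435. 208.] ((array([ 482.9, -409.2]), 107.3, 52.1, -1.1), array([ 482.7, -409.4]), 29.0, 473)
top wand [184. 220.] ((array([467., 447.]), 199.2, 44.1, 0.4), array([473.8, 447.3]), 70.8, 638)
top dial [210. 227.] ((array([448.8, 367.2]), 47.9, 15.8, -21.9), array([448.7, 367.1]), 64.0, 66)
top dock [204. 224.] ((array([458.3, 403. ]), 227.8, 180.5, -0.0), array([451.8, 384.1]), 28.9, 2125)
top tray [330. 175.] ((array([627.3, -53. ]), 335.9, 158.3, -88.9), array([625.8, -53.5]), 6.4, 4097)
top bluecomp [ 285  151   94   43 3574] [(array([627.1, -53.7]), 326.4, 147.9, -89.6)]
side fob [354. 202.] ((array([437.8, -94.3]), 88.1, 57.0, -0.8), array([436.6, -95.6]), 24.2, 275)
side 
[... 310 characters left out ...]
brush [361. 154.] ((array([ 481.6, -404.3]), 106.1, 65.1, -2.6), array([ 481.7, -403.7]), 30.0, 224)
side wand [284. 331.] ((array([467.3, 452.6]), 203.1, 48.9, -0.5), array([471.4, 452.7]), 71.6, 1771)
side dial [310. 307.] ((array([448. , 374.3]), 56.9, 23.3, -21.1), array([447.1, 374.5]), 64.3, 210)
side dock [305. 324.] ((array([458.7, 406.7]), 228.6, 183.8, -0.0), array([447.4, 413.6]), 30.0, 5180)
side dock [256. 174.] ((array([ 766.9, -101.8]), 59.4, 35.1, 29.6), array([ 767.3, -101.4]), 27.3, 65)
side tray [293. 203.] ((array([625.7, -48.1]), 360.5, 162.7, -89.8), array([623.8, -26.6]), 7.4, 3433)
side bluecomp [ 250  169   80   70 3193] [(array([625.5, -45.1]), 345.5, 151.7, -89.9)]
```

```bash
cat > go.py <<'E'
import sys
from h import *
from scipy.spatial.transform import Rotation as R
def inc(p,yaw=0.0,o=None):
    """shift (mm, tool axes) and turn (deg rotvec) to reach tcp p with tool z down, tool x at yaw deg"""
    o=o or get_obs();Rc=R.from_quat(o["tool_rot"])
    Rt=R.from_euler("z",yaw,degrees=True)*R.from_quat([1,0,0,0])
    s=Rc.inv().apply(np.asarray(p)-o["tcp_pos"])*1000
    t=(Rc.inv()*Rt).as_rotvec(degrees=True)
    return np.round(s,1),np.round(t,1)
def st():
    o=get_obs();Rc=R.from_quat(o["tool_rot"]);x=Rc.apply([1,0,0])
    print("t",round(o["time_s"],2),"tcp",np.round(o["tcp_pos"]*1000,1),"yaw",round(float(np.degrees(np.arctan2(x[1],x[0]))),1),"gap",round(o["finger_gap"],3),"F",np.round(o["contact_force"],1),"q",np.round(o["q"],2))
if __name__=="__main__":
    st()
    for a in sys.argv[1:]:
        v=[float(k) for k in a.split(",")]
        print(a,*inc(np.array(v[:3])/1000,v[3] if len(v)>3 else 0))
E
python3 go.py 483,-409,120,-1 
python3 - <<'E'
from h import *
d=get_image("top")
for name,lo,hi,zp in(("clip",.015,.06,.022),("clip",.03,.06,.038)):
    for r in outline_of("top",name):
        if abs(r["location"][0]-388)<12 and r["location"][1]<250:print(np.round(r["location"]),topfit("top",d,r["pixels"],lo,hi,zp))
E
```

```text
t 2.1 tcp [ 146.  -504.3  231.3] yaw 16.1 gap 1.0 F [-0.5  0.9  0.2] q [-1.29  0.26 -0.14  1.17 -0.    1.57]
483,-409,120,-1 [350.2   2.2 111.3] [ 0.   0.  17.1]
[389. 228.] ((array([ 435.9, -241.3]), 89.5, 43.0, 15.0), array([ 435.9, -241.3]), 35.3, 294)
[389. 228.] ((array([ 435.6, -239.6]), 88.6, 39.2, 12.9), array([ 435.6, -239.3]), 36.0, 258)
```

>>> {"fn": "move_arm", "kwargs": {
  "increments": [350,2,100,0,0,17,350,2,100,0,0,17,350,2,111,0,0,17,350,2,111,0,0,17,350,2,111,0,0,17,350,2,111,0,0,17,350,2,111,0,0,17,350,2,111,0,0,17,350,2,111,0,0,17,350,2,111,0,0,17,350,2,111,0,0,17,350,2,111,0,0,17],
  "gripper": 0,
  "force": 30
}}

```text
time_s: 3.45
tcp_pos: [0.4817, -0.4097, 0.1211]
tool_rot: [1.0, -0.008, 0.0, 0.0]
contact_force: [-0.0, -0.4, 0.6]
finger_gap: 0.997
```

```bash
python3 go.py 483,-409,5,-1
```

```text
t 3.45 tcp [ 481.7 -409.7  121.1] yaw -1.0 gap 0.997 F [-0.  -0.4  0.6] q [-0.7   0.5  -0.06  1.01 -0.    2.45]
483,-409,5,-1 [  1.3  -0.8 116.1] [ 0. -0.  0.]
```

>>> {"fn": "move_arm", "kwargs": {
  "increments": [1,0,40,0,0,0,1,0,70,0,0,0,1,0,90,0,0,0,1,0,105,0,0,0,1,0,116,0,0,0,1,0,116,0,0,0,1,0,116,0,0,0]
}}

```text
time_s: 4.15
tcp_pos: [0.4826, -0.4104, 0.0058]
tool_rot: [1.0, -0.009, 0.0, 0.001]
contact_force: [-0.3, 0.1, -0.3]
finger_gap: 0.998
```

>>> {"fn": "move_arm", "kwargs": {
  "increments": [0,0,0,0,0,0,0,0,0,0,0,0,0,0,0,0,0,0,0,0,0,0,0,0,0,0,0,0,0,0,0,0,0,0,0,0,0,0,0,0,0,0,0,0,0,0,0,0],
  "gripper": 1,
  "force": 30
}}

```text
time_s: 4.95
tcp_pos: [0.4834, -0.4111, 0.007]
tool_rot: [1.0, -0.009, 0.001, 0.001]
contact_force: [-1.1, -1.5, 5.9]
finger_gap: 0.602
```

```bash
python3 go.py 627,-163.5,120,0
python3 - <<'E'
from h import *
d=get_image("side");crop(d,300,100,460,220,4.5,"pics/b1.png")
E
```

```text
t 4.95 tcp [ 483.4 -411.1    7. ] yaw -1.0 gap 0.602 F [-1.1 -1.5  5.9] q [-0.7   0.6  -0.2   0.76 -0.    2.45]
627,-163.5,120,0 [ 139.5 -249.8 -113.3] [ 0.2 -0.2 -1. ]
```

View pics/b1.png

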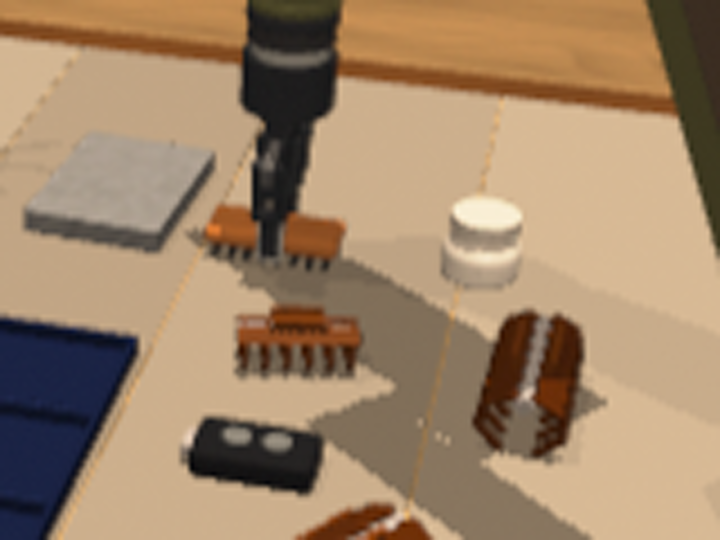

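>>> {"fn": "move_arm", "kwargs": {
  "increments": [0,0,-20,0,0,0,0,0,-50,0,0,0,0,0,-85,0,0,0,12,-22,-113,0,0,-1,28,-50,-113,0,0,-1,45,-80,-113,0,0,-1,62,-110,-113,0,0,-1,79,-142,-113,0,0,-1,96,-172,-113,0,0,-1,113,-202,-113,0,0,-1,127,-228,-113,0,0,-1,136,-243,-113,0,0,-1,140,-250,-113,0,0,-1,140,-250,-113,0,0,-1,140,-250,-113,0,0,-1]
}}

```text
time_s: 6.5
tcp_pos: [0.6268, -0.1642, 0.1195]
tool_rot: [1.0, -0.0, 0.001, 0.002]
contact_force: [0.9, 0.1, -0.4]
finger_gap: 0.605
```

```bash
python3 go.py 627,-163.5,13,0
python3 - <<'E'
from h import *
d=get_image("top");crop(d,270,130,470,290,4,"pics/b2.png")
d=get_image("side");crop(d,220,60,460,240,3.3,"pics/b3.png")
E
```

```text
t 6.5 tcp [ 626.8 -164.2  119.5] yaw -0.1 gap 0.605 F [ 0.9  0.1 -0.4] q [-0.25  0.53 -0.02  1.02 -0.    2.89]
627,-163.5,13,0 [  0.   -1.1 106.5] [ 0.2 -0.1 -0.1]
```

View pics/b2.png

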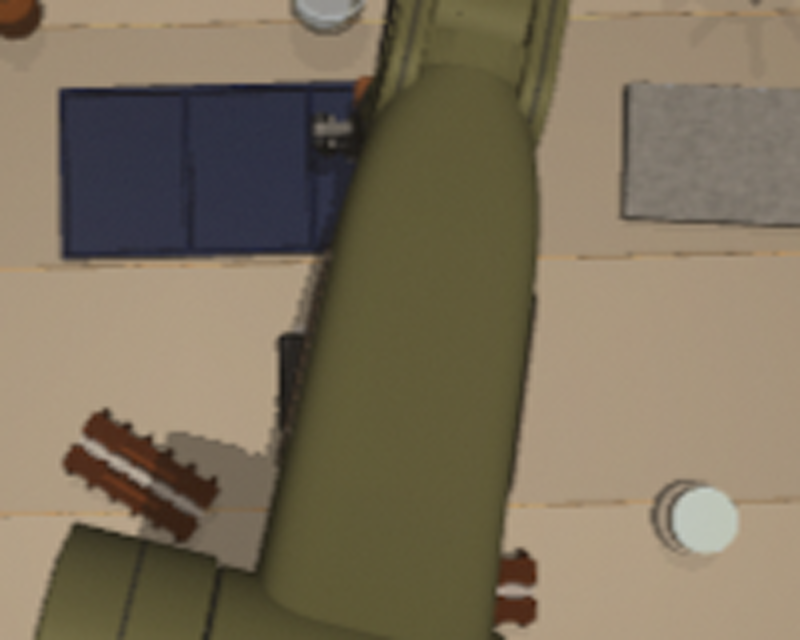

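View pics/b3.png

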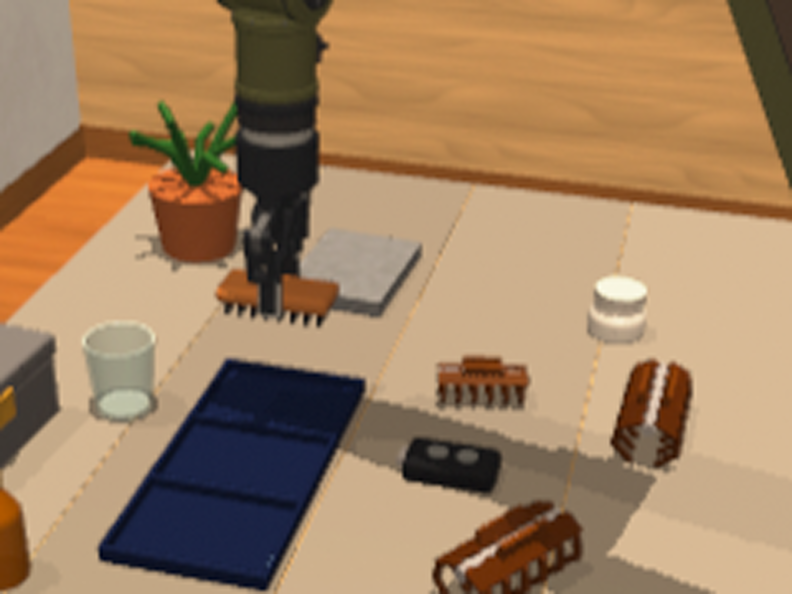

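The brush is held over the right bay. Lowering and releasing it with a small opening.

>>> {"fn": "move_arm", "kwargs": {
  "increments": [0,-1,25,0,0,0,0,-1,50,0,0,0,0,-1,75,0,0,0,0,-1,90,0,0,0,0,-1,100,0,0,0,0,-1,106,0,0,0,0,-1,106,0,0,0,0,-1,106,0,0,0]
}}

```text
time_s: 7.4
tcp_pos: [0.6276, -0.1644, 0.0144]
tool_rot: [1.0, -0.001, 0.002, 0.002]
contact_force: [0.0, -0.5, 0.0]
finger_gap: 0.603
```

>>> {"fn": "move_arm", "kwargs": {
  "increments": [0,0,0,0,0,0,0,0,0,0,0,0,0,0,0,0,0,0,0,0,0,0,0,0,0,0,0,0,0,0,0,0,-10,0,0,0,0,0,-35,0,0,0,0,0,-80,0,0,0,0,0,-120,0,0,0,0,0,-120,0,0,0],
  "gripper": 0.27
}}

```text
time_s: 8.4
tcp_pos: [0.6316, -0.1651, 0.1421]
tool_rot: [1.0, -0.001, 0.008, 0.004]
contact_force: [2.0, -0.2, -0.9]
finger_gap: 0.732
```

```bash
python3 go.py 435.5,-240.5,120,-166
```

```text
t 8.4 tcp [ 631.6 -165.1  142.1] yaw -0.1 gap 0.732 F [ 2.  -0.2 -0.9] q [-0.25  0.51  0.02  1.06 -0.    2.89]
435.5,-240.5,120,-166 [-196.3   75.7   19.5] [ -1.3  -0.7 165.9]
```

```bash
python3 - <<'E'
from h import *
d=get_image("side");crop(d,220,60,460,240,3.3,"pics/c1.png")
for r in outline_of("side","clip"):
    print(np.round(r["location"]),r["p"],topfit("side",d,r["pixels"],.015,.06,.036))
for r in outline_of("side","brush"):
    print("brush",np.round(r["location"]),r["p"],topfit("side",d,r["pixels"],.03,.06,.036))
for r in outline_of("side","fob"):
    print("fob",np.round(r["location"]),r["p"],topfit("side",d,r["pixels"],.018,.04,.024))
E
python3 go.py 435.5,-240.5,120,14
```

```text
[418. 183.] 0.75 ((array([ 260.3, -225.9]), 167.3, 63.4, 85.9), array([ 260.9, -226.5]), 47.9, 369)
[217. 269.] 0.71 ((array([702.7, 311. ]), 81.7, 80.0, -45.3), array([707.9, 305.9]), 22.5, 351)
[373. 227.] 0.63 ((array([356.2,  45.3]), 153.9, 79.8, 57.1), array([358. ,  45.1]), 47.7, 697)
[366. 174.] 0.62 ((array([ 433. , -231.8]), 89.1, 71.6, 16.4), array([ 433.7, -235.4]), 36.0, 217)
brush [306. 179.] 0.69 ((array([ 626.7, -160.3]), 112.1, 58.9, 0.6), array([ 626.6, -159.7]), 36.4, 303)
fob [353. 200.] 0.9 ((array([437.1, -94. ]), 87.4, 55.4, -5.5), array([438.4, -94.4]), 24.3, 255)
t 8.6 tcp [ 626.3 -163.7  133.6] yaw -0.1 gap 0.73 F [-0.  -0.3  0.1] q [-0.25  0.52  0.    1.06 -0.    2.89]
435.5,-240.5,120,14 [-190.7   77.1   13.5] [  0.2  -0.1 -14.1]
```

View pics/c1.png

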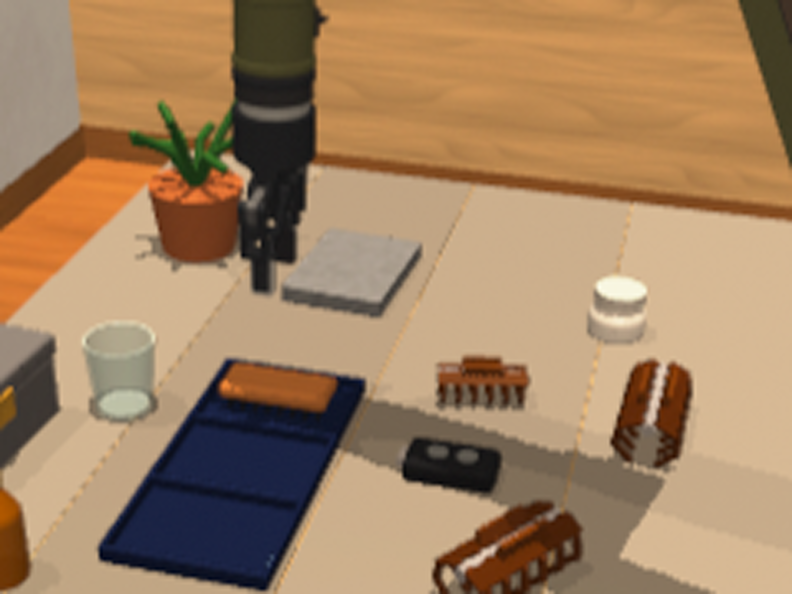

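The brush sits centred in the right bay, at crop position (277,388). Next is the clip, which hasn't moved.

>>> {"fn": "move_arm", "kwargs": {
  "increments": [-40,16,13,0,0,-5,-85,34,13,0,0,-10,-130,52,13,0,0,-14,-165,66,13,0,0,-14,-185,74,13,0,0,-14,-191,77,13,0,0,-14,-191,77,13,0,0,-14,-191,77,13,0,0,-14],
  "gripper": 0
}}

```text
time_s: 9.4
tcp_pos: [0.4362, -0.2403, 0.1202]
tool_rot: [0.993, 0.121, 0.001, 0.002]
contact_force: [-0.4, -0.2, 0.4]
finger_gap: 1.0
```

```bash
python3 go.py 435.5,-240.5,7,14
```

```text
t 9.4 tcp [ 436.2 -240.3  120.2] yaw 13.9 gap 1.0 F [-0.4 -0.2  0.4] q [-0.5   0.29 -0.41  0.87 -0.    2.4 ]
435.5,-240.5,7,14 [ -0.9  -0.3 113.2] [ 0.2 -0.1 -0.1]
```

>>> {"fn": "move_arm", "kwargs": {
  "increments": [0,0,40,0,0,0,0,0,70,0,0,0,0,0,90,0,0,0,0,0,105,0,0,0,0,0,114,0,0,0,0,0,114,0,0,0,0,0,114,0,0,0]
}}

```text
time_s: 10.1
tcp_pos: [0.4374, -0.2405, 0.0064]
tool_rot: [0.993, 0.121, 0.001, 0.002]
contact_force: [0.4, 0.4, -0.1]
finger_gap: 0.997
```

>>> {"fn": "move_arm", "kwargs": {
  "increments": [0,0,0,0,0,0,0,0,0,0,0,0,0,0,0,0,0,0,0,0,0,0,0,0,0,0,0,0,0,0,0,0,0,0,0,0,0,0,0,0,0,0,0,0,0,0,0,0],
  "gripper": 1,
  "force": 30
}}

```text
time_s: 10.9
tcp_pos: [0.4382, -0.241, 0.0073]
tool_rot: [0.993, 0.121, 0.002, 0.002]
contact_force: [-1.2, 0.7, 6.1]
finger_gap: 0.553
```

```bash
python3 go.py 627,-53.5,120,0
python3 - <<'E'
from h import *
d=get_image("side");crop(d,300,100,460,220,4.5,"pics/c2.png")
E
```

```text
t 10.9 tcp [ 438.2 -241.     7.3] yaw 13.9 gap 0.553 F [-1.2  0.7  6.1] q [-0.5   0.42 -0.56  0.58 -0.    2.4 ]
627,-53.5,120,0 [ 228.9 -135.9 -112.5] [ 0.3 -0.2 13.9]
```

View pics/c2.png

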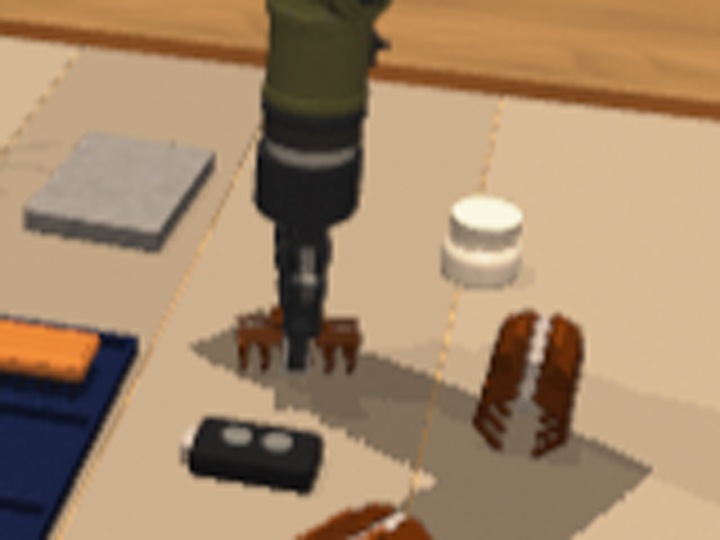

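>>> {"fn": "move_arm", "kwargs": {
  "increments": [0,0,-20,0,0,0,0,0,-50,0,0,0,0,0,-85,0,0,0,14,-8,-112,0,0,3,40,-23,-112,0,0,6,75,-44,-112,0,0,9,110,-65,-112,0,0,12,145,-86,-112,0,0,13,180,-107,-112,0,0,13,207,-122,-112,0,0,13,223,-131,-112,0,0,13,231,-136,-112,0,0,13,231,-136,-112,0,0,13,231,-136,-112,0,0,13]
}}

```text
time_s: 12.35
tcp_pos: [0.628, -0.0535, 0.1191]
tool_rot: [1.0, 0.008, 0.002, 0.002]
contact_force: [-0.6, 0.8, -0.3]
finger_gap: 0.55
```

```bash
python3 go.py 629,-53.5,14,0.5
python3 - <<'E'
from h import *
d=get_image("side");crop(d,220,60,460,240,3.3,"pics/c3.png")
E
```

```text
t 12.35 tcp [628.  -53.5 119.1] yaw 0.9 gap 0.55 F [-0.6  0.8 -0.3] q [-0.08  0.5  -0.07  1.   -0.    3.04]
629,-53.5,14,0.5 [  0.7  -0.4 105.1] [ 0.3 -0.2  0.4]
```

View pics/c3.png

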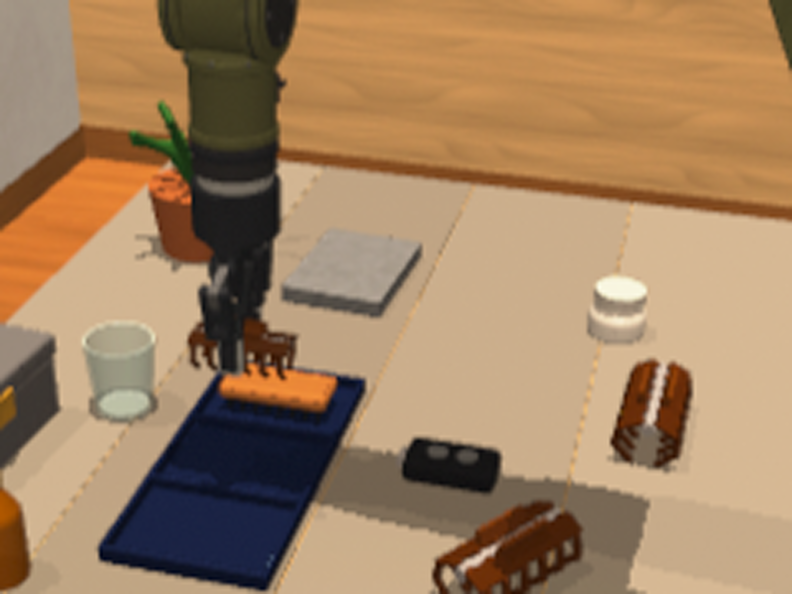

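>>> {"fn": "move_arm", "kwargs": {
  "increments": [1,0,25,0,0,0,1,0,50,0,0,0,1,0,75,0,0,0,1,0,90,0,0,0,1,0,100,0,0,0,1,0,105,0,0,0,1,0,105,0,0,0,1,0,105,0,0,0]
}}

```text
time_s: 13.2
tcp_pos: [0.6299, -0.0544, 0.0152]
tool_rot: [1.0, 0.008, 0.002, 0.002]
contact_force: [-0.6, -0.1, -0.9]
finger_gap: 0.553
```

>>> {"fn": "move_arm", "kwargs": {
  "increments": [0,0,0,0,0,0,0,0,0,0,0,0,0,0,0,0,0,0,0,0,0,0,0,0,0,0,0,0,0,0,0,0,-10,0,0,0,0,0,-35,0,0,0,0,0,-80,0,0,0,0,0,-120,0,0,0,0,0,-120,0,0,0],
  "gripper": 0.32
}}

```text
time_s: 14.2
tcp_pos: [0.6339, -0.0543, 0.1427]
tool_rot: [1.0, 0.008, 0.009, 0.003]
contact_force: [1.3, -0.5, 0.2]
finger_gap: 0.679
```

```bash
python3 - <<'E'
from h import *
d=get_image("side");crop(d,220,60,460,240,3.3,"pics/d1.png")
for r in outline_of("side","clip"):
    print(np.round(r["location"]),r["p"],topfit("side",d,r["pixels"],.025,.06,.042))
for r in outline_of("side","fob"):
    print("fob",np.round(r["location"]),r["p"],topfit("side",d,r["pixels"],.018,.04,.024))
E
python3 go.py 437,-99,120,179 437,-99,120,0
```

```text
[295. 193.] 0.9 ((array([626.2, -48.1]), 90.9, 69.8, 3.9), array([625.4, -48.9]), 42.3, 279)
[417. 184.] 0.86 ((array([ 261.4, -220.8]), 160.6, 61.5, 88.2), array([ 261.5, -220.3]), 48.1, 371)
[373. 229.] 0.81 ((array([355.6,  49.1]), 145.6, 72.6, 57.2), array([358.3,  49.2]), 48.5, 628)
[287. 211.] 0.42 ((array([620.4, -91.9]), 162.8, 110.0, -87.4), array([638.7, -64. ]), 32.9, 34)
fob [355. 200.] 0.56 ((array([438.7, -95.5]), 90.1, 55.9, 0.4), array([437.2, -96. ]), 24.2, 275)
fob [285. 211.] 0.5 ((array([625. , -44.7]), 333.0, 149.7, -89.9), array([608.5,  -6.7]), 19.2, 207)
t 14.35 tcp [629.2 -53.9 135.5] yaw 0.9 gap 0.68 F [ 1.4  0.5 -0.3] q [-0.08  0.49 -0.04  1.04 -0.    3.04]
437,-99,120,179 [-192.9   42.1   14.7] [   0.5    0.4 -178.1]
437,-99,120,0 [-192.9   42.1   14.7] [ 0.3 -0.3  0.9]
```

View pics/d1.png

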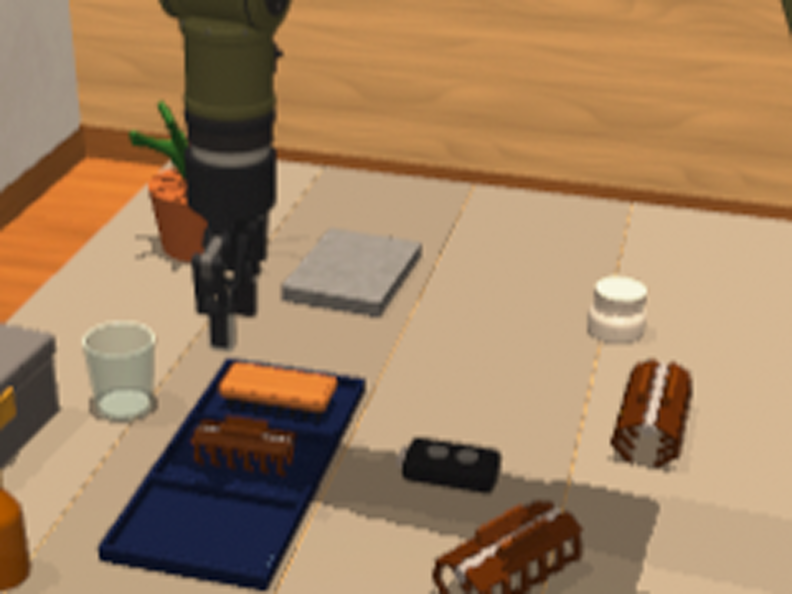

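>>> {"fn": "move_arm", "kwargs": {
  "increments": [-10,2,0,0,0,-8,-30,6,0,0,0,-16,-50,11,5,0,0,-24,-75,16,10,0,0,-32,-100,22,15,0,0,-40,-125,27,15,0,0,-48,-150,33,15,0,0,-56,-175,38,15,0,0,-64,-188,41,15,0,0,-72,-193,42,15,0,0,-80,-193,42,15,0,0,-88,-193,42,15,0,0,-96,-193,42,15,0,0,-104,-193,42,15,0,0,-112,-193,42,15,0,0,-120,-193,42,15,0,0,-128,-193,42,15,0,0,-136,-193,42,15,0,0,-144,-193,42,15,0,0,-144],
  "gripper": 0
}}

```text
time_s: 16.25
tcp_pos: [0.4354, -0.0985, 0.1183]
tool_rot: [0.302, 0.953, -0.001, 0.001]
contact_force: [0.0, -0.2, 0.5]
finger_gap: 1.002
```

```bash
python3 go.py 437,-99,110,179 437,-99,6,179
```

```text
t 16.25 tcp [435.4 -98.5 118.3] yaw 144.9 gap 1.002 F [ 0.  -0.2  0.5] q [-0.22  0.21 -0.52  0.83 -0.    0.39]
437,-99,110,179 [-1.6  0.6  8.3] [ -0.2   0.2 -34.1]
437,-99,6,179 [ -1.2   0.8 112.3] [ -0.2   0.2 -34.1]
```

>>> {"fn": "move_arm", "kwargs": {
  "increments": [-1,0,10,0,0,-8,-1,0,20,0,0,-16,-1,0,30,0,0,-24,-1,0,45,0,0,-30,-1,0,70,0,0,-34,-1,0,90,0,0,-34,-1,0,104,0,0,-34,-1,0,112,0,0,-34,-1,0,112,0,0,-34,-1,0,112,0,0,-34]
}}

```text
time_s: 17.25
tcp_pos: [0.4363, -0.0995, 0.0063]
tool_rot: [0.01, 1.0, -0.002, 0.001]
contact_force: [-0.0, 0.4, 0.3]
finger_gap: 1.001
```

>>> {"fn": "move_arm", "kwargs": {
  "increments": [0,0,0,0,0,0,0,0,0,0,0,0,0,0,0,0,0,0,0,0,0,0,0,0,0,0,0,0,0,0,0,0,0,0,0,0,0,0,0,0,0,0,0,0,0,0,0,0],
  "gripper": 1,
  "force": 30
}}

```text
time_s: 18.05
tcp_pos: [0.437, -0.0997, 0.0071]
tool_rot: [0.011, 1.0, -0.002, 0.002]
contact_force: [-1.3, 0.8, 6.1]
finger_gap: 0.583
```

```bash
python3 go.py 627,56.5,120,180
python3 - <<'E'
from h import *
d=get_image("side");crop(d,220,60,460,240,3.3,"pics/e1.png")
E
```

```text
t 18.05 tcp [437.  -99.7   7.1] yaw 178.8 gap 0.583 F [-1.3  0.8  6.1] q [-0.22  0.36 -0.68  0.53 -0.   -0.2 ]
627,56.5,120,180 [-187.   159.7 -112.9] [-0.2  0.2 -1.2]
```

View pics/e1.png

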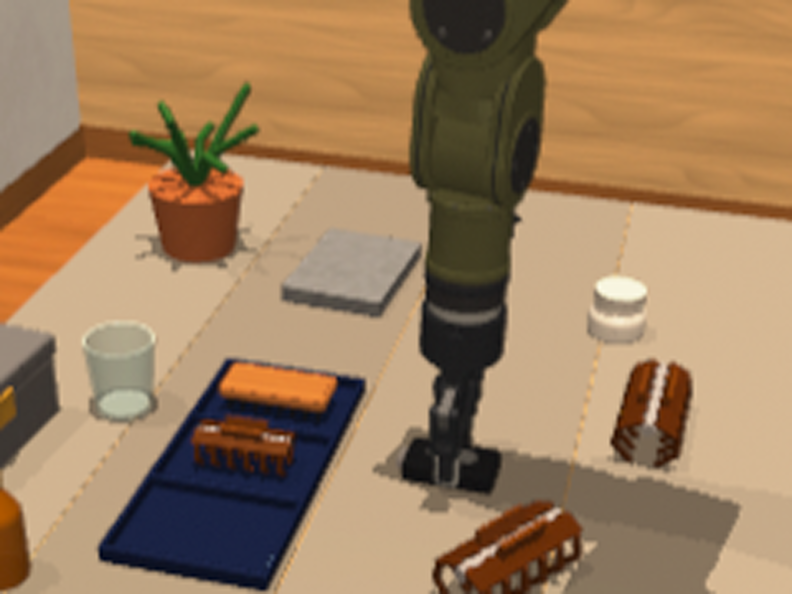

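>>> {"fn": "move_arm", "kwargs": {
  "increments": [0,0,-20,0,0,0,0,0,-50,0,0,0,0,0,-85,0,0,0,-12,10,-113,0,0,-1,-34,29,-113,0,0,-1,-62,53,-113,0,0,-1,-90,77,-113,0,0,-1,-118,101,-113,0,0,-1,-146,125,-113,0,0,-1,-168,143,-113,0,0,-1,-182,155,-113,0,0,-1,-187,160,-113,0,0,-1,-187,160,-113,0,0,-1,-187,160,-113,0,0,-1]
}}

```text
time_s: 19.5
tcp_pos: [0.6258, 0.0562, 0.1198]
tool_rot: [0.002, 1.0, -0.002, 0.001]
contact_force: [-0.4, -0.2, -1.3]
finger_gap: 0.575
```

```bash
python3 go.py 627,56.5,14,180
python3 - <<'E'
from h import *
d=get_image("side");crop(d,220,60,460,240,3.3,"pics/e2.png")
E
```

```text
t 19.5 tcp [625.8  56.2 119.8] yaw 179.8 gap 0.575 F [-0.4 -0.2 -1.3] q [ 0.09  0.5  -0.07  1.   -0.    0.1 ]
627,56.5,14,180 [ -1.    0.8 105.8] [-0.3  0.1 -0.2]
```

View pics/e2.png

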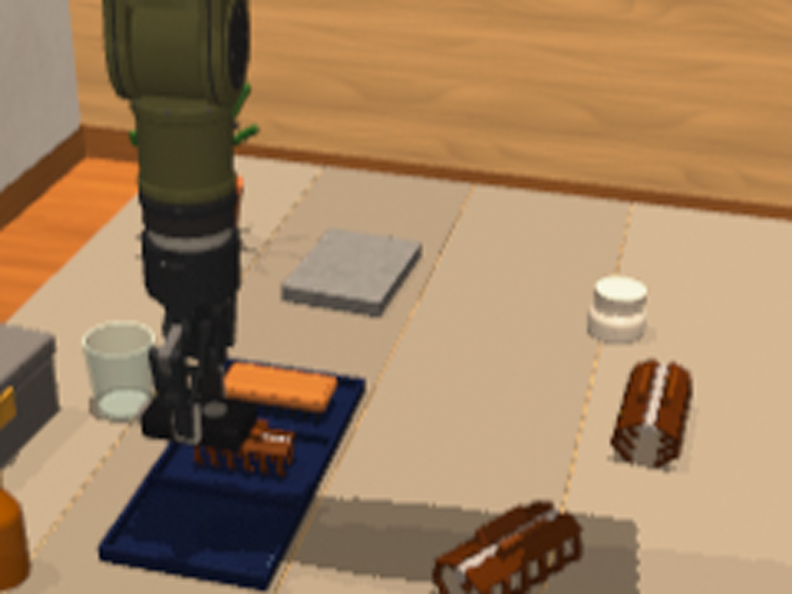

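>>> {"fn": "move_arm", "kwargs": {
  "increments": [-1,0,25,0,0,0,-1,0,50,0,0,0,-1,0,75,0,0,0,-1,0,90,0,0,0,-1,0,100,0,0,0,-1,0,106,0,0,0,-1,0,106,0,0,0,-1,0,106,0,0,0]
}}

```text
time_s: 20.35
tcp_pos: [0.6274, 0.0554, 0.0147]
tool_rot: [0.002, 1.0, -0.002, 0.001]
contact_force: [-0.5, 0.0, -0.1]
finger_gap: 0.578
```

>>> {"fn": "move_arm", "kwargs": {
  "increments": [0,0,0,0,0,0,0,0,0,0,0,0,0,0,0,0,0,0,0,0,0,0,0,0,0,0,0,0,0,0,0,0,-10,0,0,0,0,0,-35,0,0,0,0,0,-80,0,0,0,0,0,-120,0,0,0,0,0,-120,0,0,0],
  "gripper": 0.29
}}

```text
time_s: 21.35
tcp_pos: [0.6318, 0.0564, 0.1422]
tool_rot: [0.002, 1.0, -0.002, 0.008]
contact_force: [1.0, 0.8, 0.6]
finger_gap: 0.712
```

```bash
python3 go.py 448.5,369,150,159 
python3 - <<'E'
from h import *
d=get_image("side");crop(d,220,60,460,240,3.3,"pics/f1.png")
E
```

```text
t 21.35 tcp [631.8  56.4 142.2] yaw 179.7 gap 0.712 F [1.  0.8 0.6] q [ 0.09  0.48 -0.04  1.04 -0.    0.1 ]
448.5,369,150,159 [184.6 311.7 -11.6] [-0.   0.9 20.7]
```

View pics/f1.png

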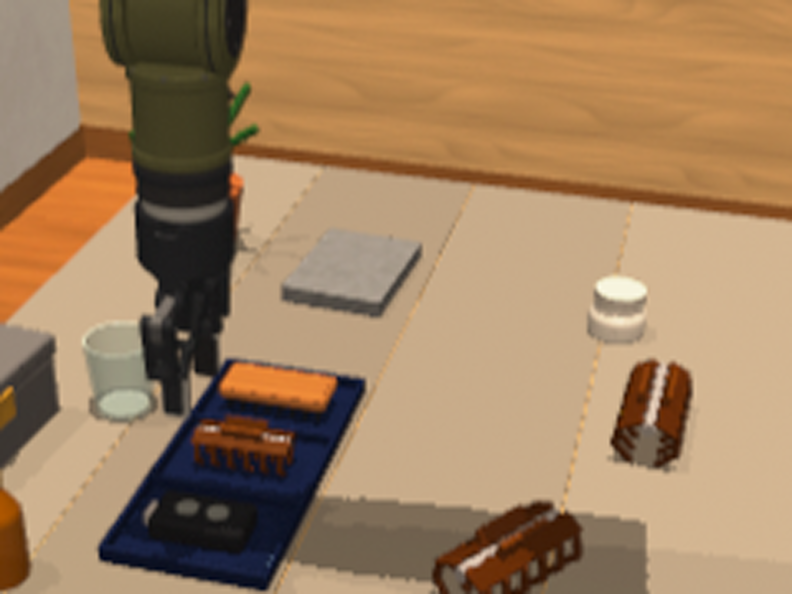

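All three are in bays. Moving above the dial, then I'll recheck the bays from the top camera.

>>> {"fn": "move_arm", "kwargs": {
  "increments": [20,30,-20,0,0,3,45,70,-20,0,0,8,72,115,-20,0,0,14,98,160,-20,0,0,20,124,205,-20,0,0,21,150,250,-20,0,0,21,170,285,-20,0,0,21,182,306,-20,0,0,21,185,312,-20,0,0,21,185,312,-20,0,0,21,185,312,-20,0,0,21],
  "gripper": 0.6
}}

```text
time_s: 22.5
tcp_pos: [0.4465, 0.3679, 0.1555]
tool_rot: [0.185, 0.983, -0.001, 0.006]
contact_force: [0.5, -0.6, 0.1]
finger_gap: 0.397
```

```bash
python3 go.py 448.5,369,80,158.5
python3 - <<'E'
from h import *
d=get_image("top");cv2.imwrite("pics/g0.png",d["frame"]);crop(d,270,130,400,210,6,"pics/g1.png")
for name,lo,hi,zp in(("fob",.022,.05,.03),("clip",.03,.07,.042),("brush",.03,.06,.036),("tray",-.01,.025,.018)):
  for r in outline_of("top",name)[:2]:
    print(name,np.round(r["location"]),round(r["p"],2),topfit("top",d,r["pixels"],lo,hi,zp))
d=get_image("side");crop(d,200,230,400,380,4,"pics/g2.png")
E
```

```text
t 22.5 tcp [446.5 367.9 155.5] yaw 158.7 gap 0.397 F [ 0.5 -0.6  0.1] q [ 0.7   0.39 -0.15  1.03 -0.01  1.07]
448.5,369,80,158.5 [-0.6  1.8 75.5] [-0.   0.7  0.2]
fob [300. 173.] 0.95 ((array([628.1,  57.2]), 88.2, 49.0, -1.0), array([626.3,  56.4]), 29.0, 341)
fob [362. 173.] 0.68 ((array([ 629. , -162.8]), 105.8, 48.8, -1.5), array([ 627.8, -161.8]), 35.2, 433)
clip [384. 277.] 0.89 ((array([ 261.8, -222.2]), 124.4, 58.4, 84.8), array([ 261.1, -223. ]), 48.6, 600)
clip [304. 250.] 0.86 ((array([360.8,  46. ]), 126.8, 61.2, 57.9), array([360.2,  46.3]), 48.3, 609)
brush [362. 172.] 0.82 ((array([ 626.4, -162.1]), 108.9, 48.7, -1.5), array([ 626.4, -161.8]), 35.3, 432)
tray [327. 172.] 0.92 ((array([625.8, -53.1]), 335.3, 153.0, -89.7), array([624.1, -48.9]), 6.7, 2917)
```

View pics/g1.png

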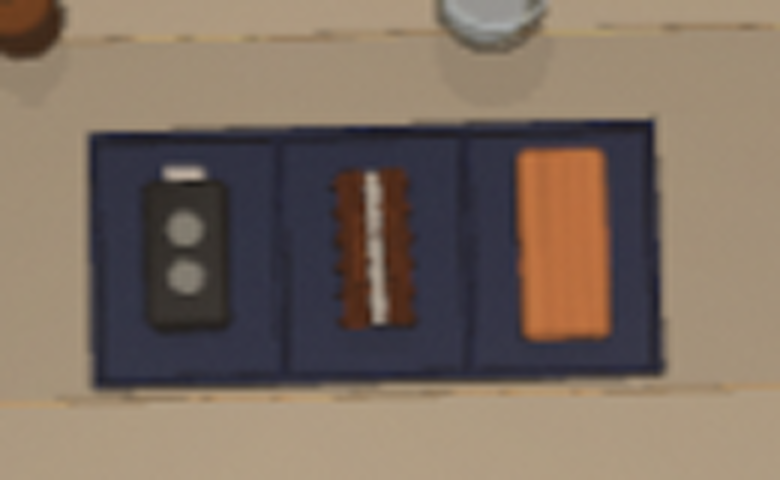

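View pics/g2.png

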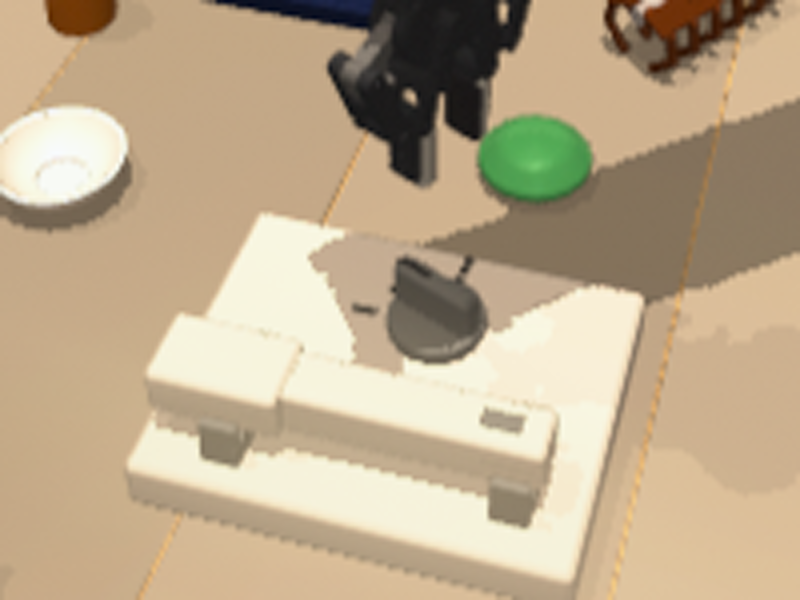

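The top picture shows the fob, clip and brush within about 2 mm of the bay centres and the dial still near off. Descending onto the dial's bar.

>>> {"fn": "move_arm", "kwargs": {
  "increments": [-1,1,30,0,0,0,-1,1,60,0,0,0,-1,1,85,0,0,0,-1,1,100,0,0,0,-1,1,108,0,0,0,-1,1,112,0,0,0,-1,1,112,0,0,0,-1,1,112,0,0,0]
}}

```text
time_s: 23.6
tcp_pos: [0.4501, 0.3689, 0.045]
tool_rot: [0.185, 0.983, -0.0, 0.006]
contact_force: [0.1, 0.5, -0.0]
finger_gap: 0.4
```

```bash
python3 go.py 448.5,368.5,43,158.5
python3 - <<'E'
from h import *
d=get_image("side");crop(d,200,230,400,380,4,"pics/h1.png")
E
```

```text
t 23.6 tcp [450.1 368.9  45. ] yaw 158.6 gap 0.4 F [ 0.1  0.5 -0. ] q [ 0.69  0.49 -0.31  0.77 -0.01  1.06]
448.5,368.5,43,158.5 [ 1.4 -1.   2. ] [0.1 0.7 0.1]
```

View pics/h1.png

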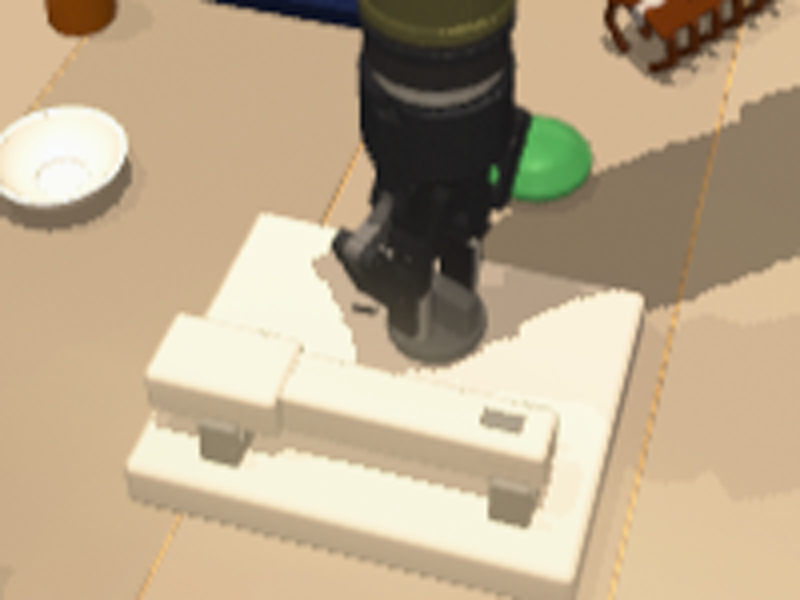

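>>> {"fn": "move_arm", "kwargs": {
  "increments": [0,0,0,0,0,0,0,0,0,0,0,0,0,0,0,0,0,0,0,0,0,0,0,0,0,0,0,0,0,0,0,0,0,0,0,0],
  "gripper": 1,
  "force": 30
}}

```text
time_s: 24.25
tcp_pos: [0.4505, 0.3687, 0.0462]
tool_rot: [0.185, 0.983, -0.0, 0.007]
contact_force: [-0.9, -1.3, 6.4]
finger_gap: 0.144
```

```bash
python3 go.py
```

```text
t 24.25 tcp [450.5 368.7  46.2] yaw 158.6 gap 0.144 F [-0.9 -1.3  6.4] q [ 0.69  0.48 -0.31  0.77 -0.01  1.06]
```

>>> {"fn": "move_arm", "kwargs": {
  "increments": [0,0,0,0,0,4,0,0,0,0,0,8,0,0,0,0,0,12,0,0,0,0,0,16,0,0,0,0,0,20,0,0,0,0,0,24,0,0,0,0,0,28,0,0,0,0,0,32,0,0,0,0,0,36,0,0,0,0,0,40,0,0,0,0,0,42,0,0,0,0,0,42,0,0,0,0,0,42,0,0,0,0,0,42]
}}

```text
time_s: 25.65
tcp_pos: [0.4502, 0.3683, 0.0463]
tool_rot: [0.525, 0.851, 0.002, 0.007]
contact_force: [-2.2, -1.8, 1.8]
finger_gap: 0.147
```

>>> {"fn": "move_arm", "kwargs": {
  "increments": [0,0,0,0,0,0,0,0,0,0,0,0,0,0,0,0,0,0,0,0,0,0,0,0,0,0,-30,0,0,0,0,0,-70,0,0,0,0,0,-110,0,0,0,0,0,-110,0,0,0],
  "gripper": 0.6
}}

```text
time_s: 26.45
tcp_pos: [0.452, 0.3716, 0.1624]
tool_rot: [0.525, 0.851, 0.008, 0.008]
contact_force: [0.6, 0.9, 0.7]
finger_gap: 0.396
```

```bash
python3 go.py
python3 - <<'E'
from h import *
d=get_image("side");crop(d,200,230,400,380,4,"pics/i1.png")
for r in outline_of("side","dial")[:1]: print(topfit("side",d,r["pixels"],.05,.08,.066))
for r in outline_of("side","wand")[:1]: print(topfit("side",d,r["pixels"],.06,.08,.072))
E
```

```text
t 26.45 tcp [452.  371.6 162.4] yaw 116.7 gap 0.396 F [0.6 0.9 0.7] q [ 0.69  0.38 -0.14  1.03 -0.01  1.8 ]
((array([447.6, 374.3]), 63.4, 14.4, -63.9), array([447.4, 374.5]), 65.8, 153)
((array([467.4, 452.7]), 202.7, 49.7, -0.0), array([471.7, 452.5]), 71.6, 1792)
```

View pics/i1.png

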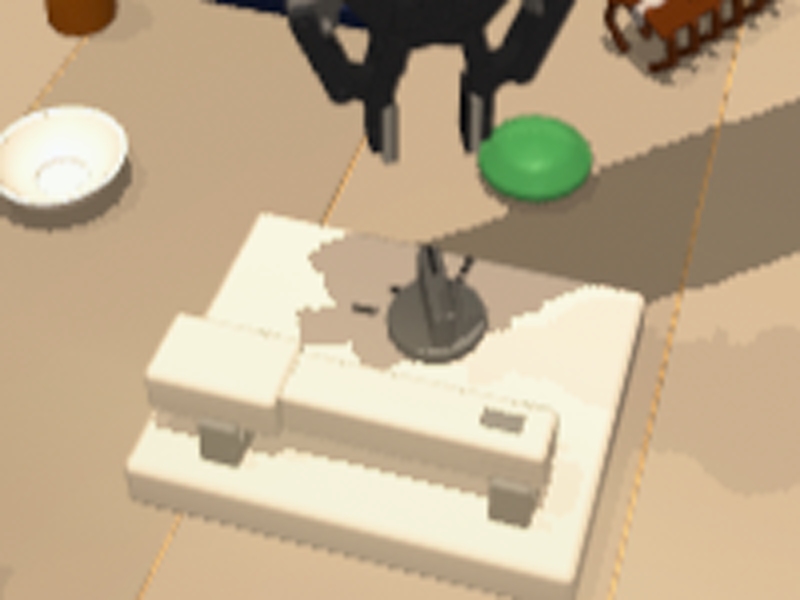

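The dial bar now reads −64°, which is 1.11 rad or two dots. Next is the wand.

```bash
python3 go.py 466,448.5,150,180
```

```text
t 26.6 tcp [448.6 368.7 156.1] yaw 116.7 gap 0.396 F [0.2 0.  0.7] q [ 0.69  0.39 -0.15  1.02 -0.01  1.8 ]
466,448.5,150,180 [63.6 51.3  6.1] [  0.3   0.8 -63.3]
```

>>> {"fn": "move_arm", "kwargs": {
  "increments": [8,6,0,0,0,-8,20,16,0,0,0,-16,34,27,0,0,0,-24,48,38,0,0,0,-32,58,47,0,0,0,-40,63,51,6,0,0,-48,63,51,6,0,0,-56,63,51,6,0,0,-63,63,51,6,0,0,-63,63,51,6,0,0,-63],
  "gripper": 0.35
}}

```text
time_s: 27.6
tcp_pos: [0.4653, 0.4472, 0.1485]
tool_rot: [0.004, 1.0, -0.003, 0.006]
contact_force: [0.4, -0.8, -0.2]
finger_gap: 0.648
```

```bash
python3 go.py 466,448.5,40,180
python3 - <<'E'
from h import *
d=get_image("side");crop(d,200,200,400,350,4,"pics/j0.png")
E
```

```text
t 27.6 tcp [465.3 447.2 148.5] yaw 179.5 gap 0.648 F [ 0.4 -0.8 -0.2] q [ 0.77  0.5   0.02  1.08 -0.01  0.78]
466,448.5,40,180 [  0.6   1.9 108.5] [-0.3  0.7 -0.5]
```

View pics/j0.png

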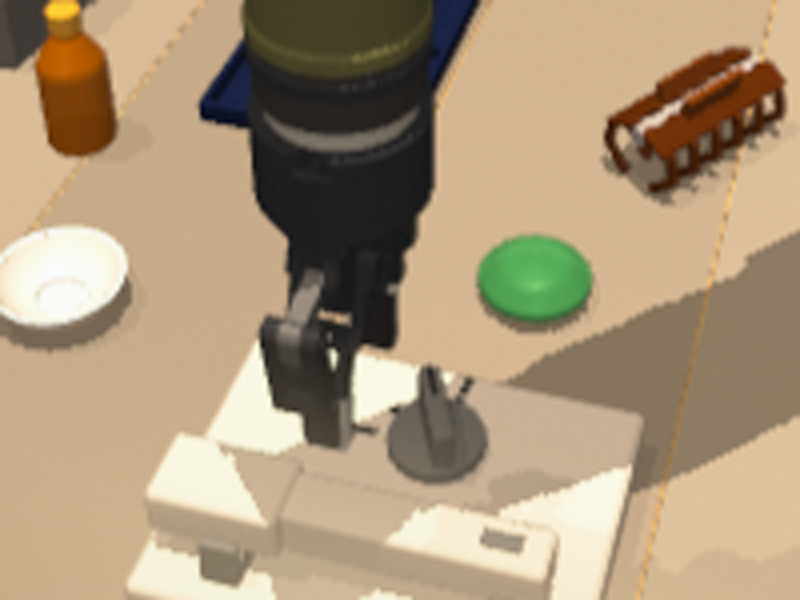

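>>> {"fn": "move_arm", "kwargs": {
  "increments": [0,1,30,0,0.7,-0.5,0,1,60,0,0.7,-0.5,0,1,85,0,0.7,-0.5,0,1,100,0,0.7,-0.5,0,1,107,0,0.7,-0.5,0,1,109,0,0.7,-0.5,0,1,109,0,0.7,-0.5,0,1,109,0,0.7,-0.5]
}}

```text
time_s: 28.45
tcp_pos: [0.4675, 0.4485, 0.0411]
tool_rot: [-0.0, 1.0, -0.002, 0.001]
contact_force: [0.3, -0.6, -0.8]
finger_gap: 0.65
```

```bash
python3 go.py 466,448.5,40,180
python3 - <<'E'
from h import *
d=get_image("side");crop(d,200,200,400,350,4,"pics/j1.png")
E
```

```text
t 28.45 tcp [467.5 448.5  41.1] yaw -180.0 gap 0.65 F [ 0.3 -0.6 -0.8] q [ 0.77  0.59 -0.12  0.86 -0.    0.77]
466,448.5,40,180 [1.5 0.  1.1] [-0.2  0.1  0. ]
```

View pics/j1.png

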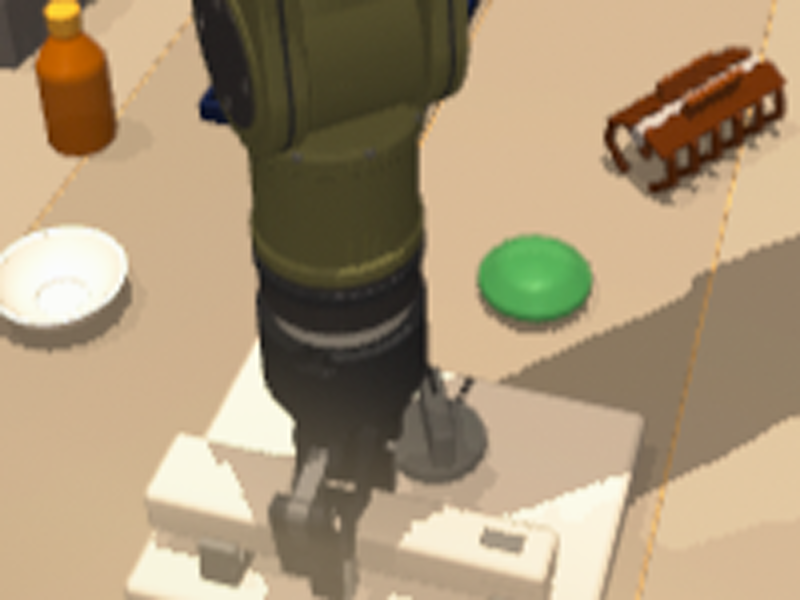

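Straddling the handle. Closing, then I'll read how the jaws settle.

>>> {"fn": "move_arm", "kwargs": {
  "increments": [0,0,0,0,0,0,0,0,0,0,0,0,0,0,0,0,0,0,0,0,0,0,0,0,0,0,0,0,0,0,0,0,0,0,0,0,0,0,0,0,0,0,0,0,0,0,0,0],
  "gripper": 1,
  "force": 50
}}

```text
time_s: 29.3
tcp_pos: [0.4682, 0.449, 0.0423]
tool_rot: [-0.0, 1.0, -0.001, 0.002]
contact_force: [-0.0, -0.6, 5.6]
finger_gap: 0.342
```

```bash
python3 go.py
```

```text
t 29.3 tcp [468.2 449.   42.3] yaw -180.0 gap 0.342 F [-0.  -0.6  5.6] q [ 0.77  0.59 -0.12  0.86 -0.    0.77]
```

>>> {"fn": "move_arm", "kwargs": {
  "increments": [0,0,-6,0,0,0,0,0,-16,0,0,0,0,0,-34,0,0,0,0,0,-58,0,0,0,0,0,-82,0,0,0,0,0,-102,0,0,0,0,0,-116,0,0,0,0,0,-122,0,0,0,0,0,-122,0,0,0,0,0,-122,0,0,0]
}}

```text
time_s: 30.3
tcp_pos: [0.4674, 0.4489, 0.1635]
tool_rot: [-0.0, 1.0, -0.001, 0.001]
contact_force: [0.0, -0.0, -2.2]
finger_gap: 0.342
```

```bash
python3 go.py 561,57,165,180
python3 - <<'E'
from h import *
d=get_image("side");crop(d,180,150,420,350,3.3,"pics/k1.png")
P=cloud(d)
for r in outline_of("side","wand")[:2]:
    m=r["pixels"]&(P[...,2]>.18);print(r["p"],topfit("side",d,r["pixels"],.185,.21,.195))
d=get_image("top")
for name,lo,hi,zp in(("fob",.022,.05,.03),("clip",.03,.07,.042),("brush",.03,.06,.036),):
  for r in outline_of("top",name)[:3]:
    print(name,np.round(r["location"]),round(r["p"],2),topfit("top",d,r["pixels"],lo,hi,zp))
crop(d,170,130,400,290,3.4,"pics/k2.png")
E
```

```text
t 30.3 tcp [467.4 448.9 163.5] yaw -180.0 gap 0.342 F [ 0.  -0.  -2.2] q [ 0.77  0.5   0.06  1.13 -0.    0.77]
561,57,165,180 [-9.350e+01 -3.919e+02 -3.000e-01] [-0.2  0.1  0. ]
0.64 ((array([466.2, 454.2]), 201.5, 46.2, 0.3), array([466.2, 454.5]), 192.9, 1409)
0.34 None
fob [322. 174.] 0.73 ((array([624.2, -52.9]), 331.0, 148.8, -89.6), array([626.4, -59.1]), 25.5, 91)
clip [384. 273.] 0.84 ((array([ 261.7, -223.9]), 126.2, 61.1, 86.8), array([ 260.8, -224.2]), 48.3, 625)
clip [305. 249.] 0.64 ((array([360.2,  46.6]), 126.8, 61.1, 58.7), array([359.9,  46.3]), 48.5, 609)
clip [334. 170.] 0.61 ((array([625.7, -52.3]), 92.0, 42.5, 1.8), array([626.1, -52.7]), 40.8, 301)
brush [362. 172.] 0.79 ((array([ 626.4, -162.1]), 108.9, 48.7, -1.5), array([ 627.1, -162.3]), 35.3, 435)
```

View pics/k1.png

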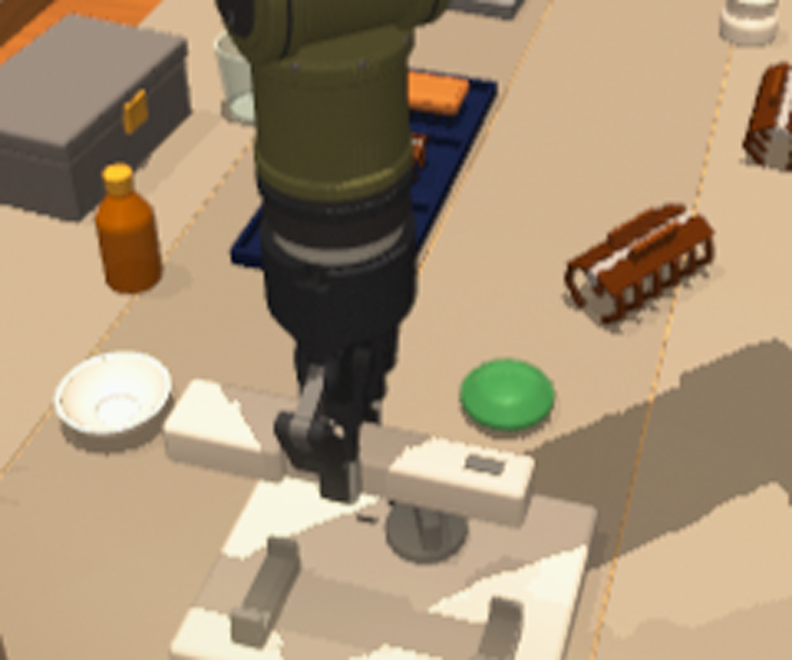

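View pics/k2.png

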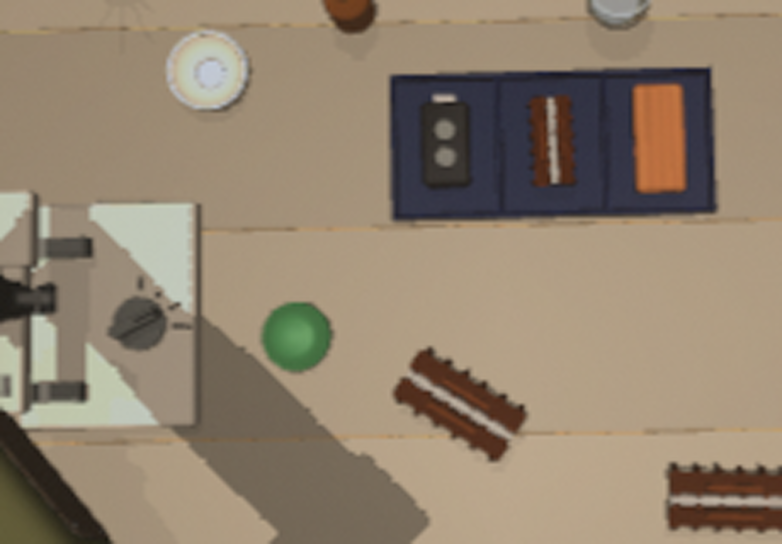

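The wand is lifted level and everything is still in place. Moving over the fob.

>>> {"fn": "move_arm", "kwargs": {
  "increments": [-2,-8,0,0,0,0,-6,-25,0,0,0,0,-12,-50,0,0,0,0,-19,-80,0,0,0,0,-26,-110,0,0,0,0,-33,-140,0,0,0,0,-40,-170,0,0,0,0,-47,-200,0,0,0,0,-54,-230,0,0,0,0,-61,-260,0,0,0,0,-69,-290,0,0,0,0,-76,-318,0,0,0,0,-83,-345,0,0,0,0,-88,-367,0,0,0,0,-92,-382,0,0,0,0,-94,-390,0,0,0,0,-94,-392,0,0,0,0,-94,-392,0,0,0,0,-94,-392,0,0,0,0]
}}

```text
time_s: 32.5
tcp_pos: [0.5614, 0.0578, 0.1647]
tool_rot: [-0.001, 1.0, -0.001, 0.001]
contact_force: [0.3, 0.8, -1.7]
finger_gap: 0.345
```

```bash
python3 go.py 561.5,56.5,78,180
python3 - <<'E'
from h import *
d=get_image("side");crop(d,200,100,440,280,3.3,"pics/l1.png")
for r in outline_of("side","wand")[:2]:
    print(r["p"],topfit("side",d,r["pixels"],.185,.21,.193))
E
```

```text
t 32.5 tcp [561.4  57.8 164.7] yaw -179.9 gap 0.345 F [ 0.3  0.8 -1.7] q [ 0.1   0.36 -0.17  1.04 -0.    0.1 ]
561.5,56.5,78,180 [ 0.1 -1.1 86.7] [-0.1  0.1  0.1]
0.83 ((array([560.3,  64.9]), 205.0, 54.7, -2.0), array([561.7,  63.2]), 194.1, 595)
0.5 None
```

View pics/l1.png

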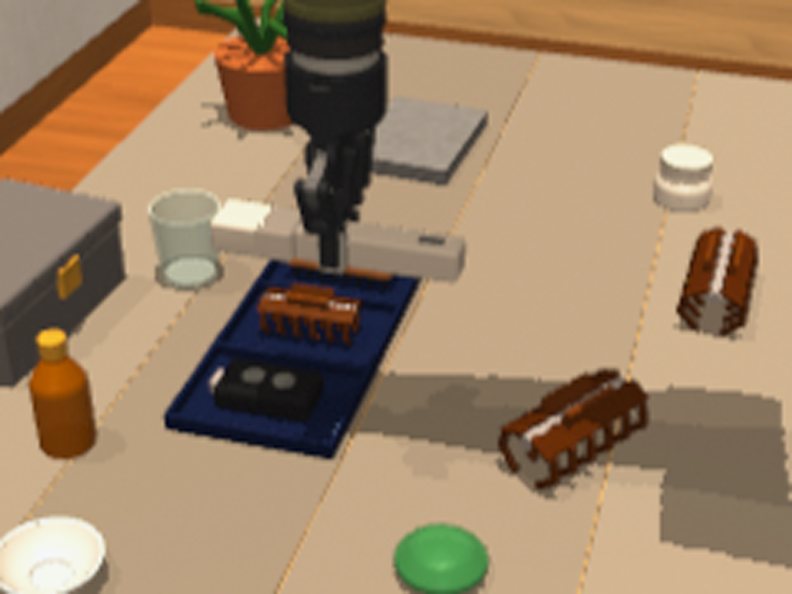

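>>> {"fn": "move_arm", "kwargs": {
  "increments": [0,-1,10,0,0,0,0,-1,28,0,0,0,0,-1,48,0,0,0,0,-1,66,0,0,0,0,-1,78,0,0,0,0,-1,85,0,0,0,0,-1,87,0,0,0,0,-1,87,0,0,0,0,-1,87,0,0,0]
}}

```text
time_s: 33.5
tcp_pos: [0.5624, 0.0568, 0.0785]
tool_rot: [-0.001, 1.0, -0.001, 0.002]
contact_force: [-0.3, -0.2, -1.5]
finger_gap: 0.341
```

```bash
python3 go.py 561.5,56.5,78,180
python3 - <<'E'
from h import *
d=get_image("side");crop(d,200,100,440,280,3.3,"pics/l2.png")
for r in outline_of("side","wand")[:1]:
    print(r["p"],topfit("side",d,r["pixels"],.095,.13,.107))
E
```

```text
t 33.5 tcp [562.4  56.8  78.5] yaw -179.9 gap 0.341 F [-0.3 -0.2 -1.5] q [ 0.1   0.43 -0.3   0.83 -0.    0.1 ]
561.5,56.5,78,180 [ 0.9 -0.2  0.5] [-0.1  0.2  0.1]
0.81 ((array([561.2,  65.2]), 205.3, 59.3, -1.2), array([562.8,  64.3]), 107.6, 658)
```

View pics/l2.png

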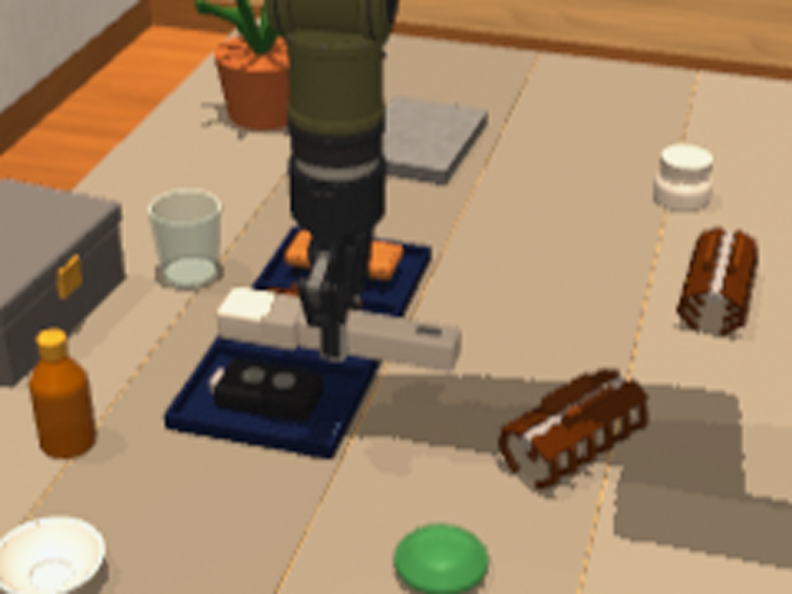

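>>> {"fn": "move_arm", "kwargs": {
  "increments": [1,0,0,0,0,0,1,0,0,0,0,0,1,0,0,0,0,0,1,0,0,0,0,0,1,0,0,0,0,0,1,0,0,0,0,0,1,0,0,0,0,0,1,0,0,0,0,0,1,0,0,0,0,0,1,0,0,0,0,0,1,0,0,0,0,0,1,0,0,0,0,0,1,0,0,0,0,0,1,0,0,0,0,0,1,0,0,0,0,0,1,0,0,0,0,0,1,0,0,0,0,0,1,0,0,0,0,0,1,0,0,0,0,0,1,0,0,0,0,0]
}}

```text
time_s: 35.6
tcp_pos: [0.5614, 0.0567, 0.0785]
tool_rot: [-0.001, 1.0, -0.001, 0.002]
contact_force: [-0.2, -0.2, -2.3]
finger_gap: 0.345
```

>>> {"fn": "move_arm", "kwargs": {
  "increments": [0,0,0,0,0,0,0,0,0,0,0,0,0,0,0,0,0,0,0,0,0,0,0,0,0,0,0,0,0,0,0,0,0,0,0,0,0,0,0,0,0,0,0,0,0,0,0,0,0,0,0,0,0,0,0,0,0,0,0,0,0,0,0,0,0,0,0,0,0,0,0,0,0,0,0,0,0,0,0,0,0,0,0,0,0,0,0,0,0,0,0,0,0,0,0,0,0,0,0,0,0,0,0,0,0,0,0,0,0,0,0,0,0,0,0,0,0,0,0,0]
}}

```text
time_s: 37.6
tcp_pos: [0.5614, 0.0567, 0.0785]
tool_rot: [-0.001, 1.0, -0.001, 0.002]
contact_force: [-0.2, -0.5, -1.4]
finger_gap: 0.341
```

>>> {"fn": "move_arm", "kwargs": {
  "increments": [0,0,0,0,0,0,0,0,0,0,0,0,0,0,0,0,0,0,0,0,0,0,0,0,0,0,0,0,0,0,0,0,0,0,0,0,0,0,0,0,0,0,0,0,0,0,0,0,0,0,0,0,0,0,0,0,0,0,0,0,0,0,0,0,0,0,0,0,0,0,0,0,0,0,0,0,0,0,0,0,0,0,0,0,0,0,0,0,0,0,0,0,0,0,0,0,0,0,0,0,0,0,0,0,0,0,0,0,0,0,0,0,0,0,0,0,0,0,0,0]
}}

```text
time_s: 39.6
tcp_pos: [0.5613, 0.0567, 0.0785]
tool_rot: [-0.001, 1.0, -0.001, 0.002]
contact_force: [-1.3, -0.2, -2.1]
finger_gap: 0.344
```

```bash
python3 go.py 561,-53.5,120,180
python3 - <<'E'
from h import *
d=get_image("side");crop(d,200,100,440,280,3.3,"pics/l3.png")
E
```

```text
t 39.6 tcp [561.3  56.7  78.5] yaw -179.9 gap 0.344 F [-1.3 -0.2 -2.1] q [ 0.1   0.43 -0.31  0.83 -0.    0.1 ]
561,-53.5,120,180 [   0.4 -110.3  -41.2] [-0.1  0.2  0.1]
```

View pics/l3.png

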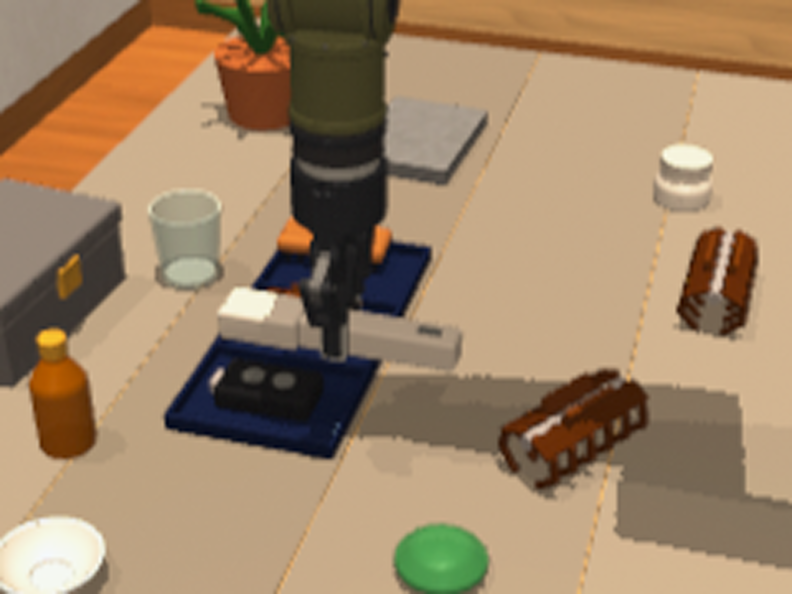

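The brush has been knocked: its crop position went from (345,257) to (333,242). I'll measure by how much.

```bash
python3 - <<'E'
from h import *
for n in("top","side"):
  d=get_image(n);crop(d,*((270,130,400,210) if n=="top" else (260,140,340,200)),6 if n=="top" else 9,f"pics/m_{n}.png")
  for r in outline_of(n,"brush")[:2]:
    print(n,np.round(r["location"]),round(r["p"],2),topfit(n,d,r["pixels"],.025,.06,.036))
E
```

```text
top [367. 168.] 0.56 ((array([ 643.9, -187.6]), 109.2, 46.9, 0.9), array([ 644.6, -186.9]), 35.2, 406)
side [292. 175.] 0.54 ((array([ 643.7, -179.6]), 111.2, 58.5, 4.4), array([ 650.3, -176.3]), 35.5, 101)
```

View pics/m_top.png

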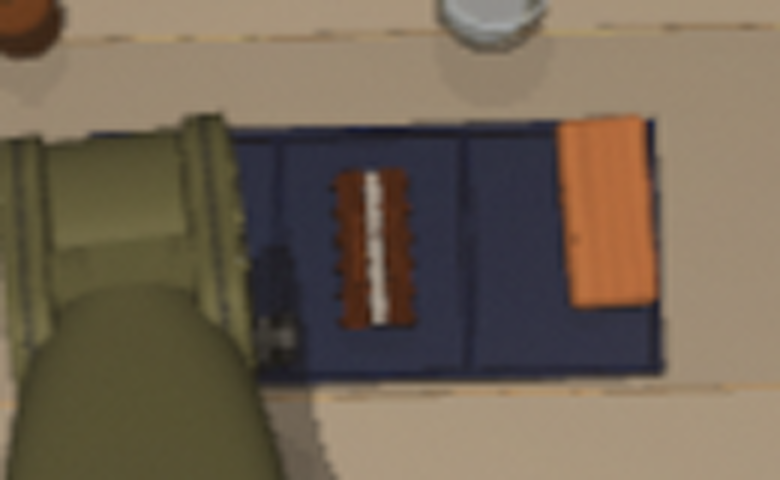

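View pics/m_side.png

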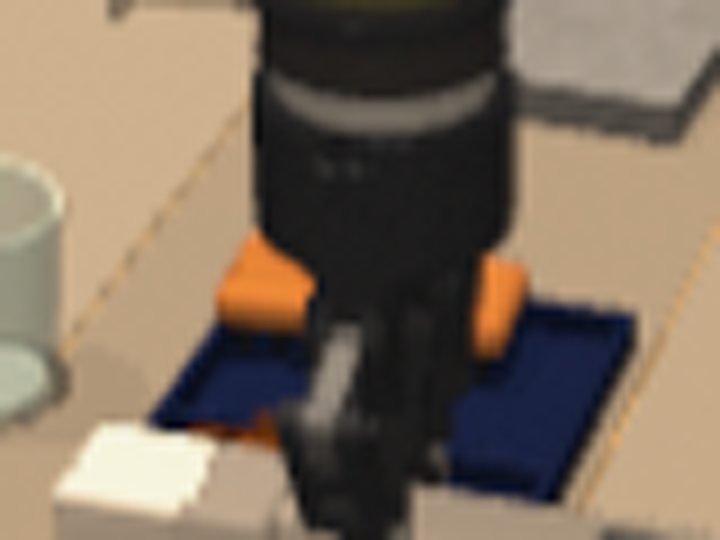

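The brush was pushed to about (644,−188) and lies flat against the walls of its bay. I'll do the clip first, then put the wand back in the cradle, re-centre the brush and retake the wand.

>>> {"fn": "move_arm", "kwargs": {
  "increments": [0,-3,-8,0,0,0,0,-10,-14,0,0,0,0,-24,-14,0,0,0,0,-42,-14,0,0,0,0,-60,-14,0,0,0,0,-78,-14,0,0,0,0,-93,-14,0,0,0,1,-103,-14,0,0,0,1,-108,-14,0,0,0,1,-109,-14,0,0,0,1,-109,-14,0,0,0,1,-109,-14,0,0,0]
}}

```text
time_s: 41.05
tcp_pos: [0.5605, -0.0517, 0.0927]
tool_rot: [-0.001, 1.0, -0.001, 0.002]
contact_force: [-0.5, -0.3, -1.8]
finger_gap: 0.344
```

```bash
python3 go.py 560.5,-53,92.5,180
python3 - <<'E'
from h import *
d=get_image("side");crop(d,200,100,440,280,3.3,"pics/n1.png")
d=get_image("top");crop(d,270,130,400,210,6,"pics/n2.png")
E
```

```text
t 41.05 tcp [560.5 -51.7  92.7] yaw -179.9 gap 0.344 F [-0.5 -0.3 -1.8] q [-0.09  0.41 -0.29  0.86 -0.   -0.09]
560.5,-53,92.5,180 [ 0.  -1.3  0.2] [-0.1  0.2  0.1]
```

View pics/n1.png

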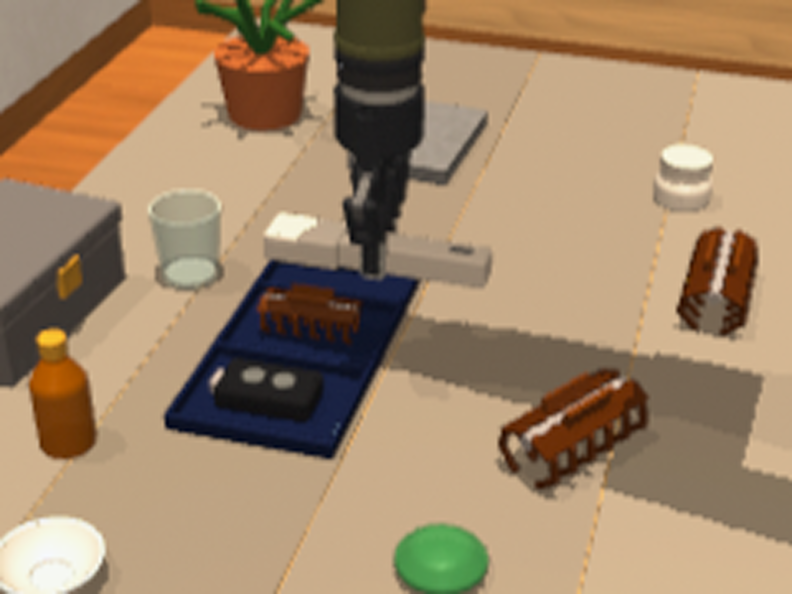

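View pics/n2.png

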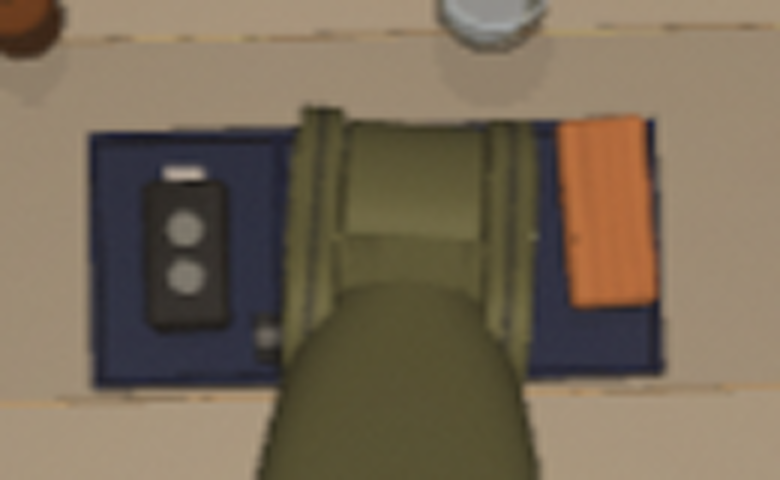

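>>> {"fn": "move_arm", "kwargs": {
  "increments": [0,-1,0,0,0,0,0,-1,0,0,0,0,0,-1,0,0,0,0,0,-1,0,0,0,0,0,-1,0,0,0,0,0,-1,0,0,0,0,0,-1,0,0,0,0,0,-1,0,0,0,0,0,-1,0,0,0,0,0,-1,0,0,0,0,0,-1,0,0,0,0,0,-1,0,0,0,0,0,-1,0,0,0,0,0,-1,0,0,0,0,0,-1,0,0,0,0,0,-1,0,0,0,0,0,-1,0,0,0,0,0,-1,0,0,0,0,0,-1,0,0,0,0,0,-1,0,0,0,0]
}}

```text
time_s: 43.15
tcp_pos: [0.5605, -0.0527, 0.0927]
tool_rot: [-0.001, 1.0, -0.001, 0.002]
contact_force: [-0.7, -0.3, -1.8]
finger_gap: 0.345
```

>>> {"fn": "move_arm", "kwargs": {
  "increments": [0,0,0,0,0,0,0,0,0,0,0,0,0,0,0,0,0,0,0,0,0,0,0,0,0,0,0,0,0,0,0,0,0,0,0,0,0,0,0,0,0,0,0,0,0,0,0,0,0,0,0,0,0,0,0,0,0,0,0,0,0,0,0,0,0,0,0,0,0,0,0,0,0,0,0,0,0,0,0,0,0,0,0,0,0,0,0,0,0,0,0,0,0,0,0,0,0,0,0,0,0,0,0,0,0,0,0,0,0,0,0,0,0,0,0,0,0,0,0,0]
}}

```text
time_s: 45.15
tcp_pos: [0.5605, -0.0527, 0.0928]
tool_rot: [-0.001, 1.0, -0.001, 0.002]
contact_force: [0.0, -0.0, -2.6]
finger_gap: 0.342
```

>>> {"fn": "move_arm", "kwargs": {
  "increments": [0,0,0,0,0,0,0,0,0,0,0,0,0,0,0,0,0,0,0,0,0,0,0,0,0,0,0,0,0,0,0,0,0,0,0,0,0,0,0,0,0,0,0,0,0,0,0,0,0,0,0,0,0,0,0,0,0,0,0,0,0,0,0,0,0,0,0,0,0,0,0,0,0,0,0,0,0,0,0,0,0,0,0,0,0,0,0,0,0,0,0,0,0,0,0,0,0,0,0,0,0,0,0,0,0,0,0,0,0,0,0,0,0,0,0,0,0,0,0,0]
}}

```text
time_s: 47.15
tcp_pos: [0.5605, -0.0527, 0.0928]
tool_rot: [-0.001, 1.0, -0.001, 0.002]
contact_force: [-0.2, -0.2, -2.3]
finger_gap: 0.342
```

```bash
python3 go.py 468.2,449,165,180 
```

```text
t 47.15 tcp [560.5 -52.7  92.8] yaw -179.9 gap 0.342 F [-0.2 -0.2 -2.3] q [-0.09  0.41 -0.29  0.86 -0.   -0.1 ]
468.2,449,165,180 [ 90.7 501.7 -73.6] [-0.1  0.2  0.1]
```

>>> {"fn": "move_arm", "kwargs": {
  "increments": [0,0,-15,0,0,0,0,5,-40,0,0,0,3,18,-60,0,0,0,8,42,-73,0,0,0,14,75,-73,0,0,0,21,110,-73,0,0,0,28,148,-73,0,0,0,35,186,-73,0,0,0,42,224,-73,0,0,0,49,262,-73,0,0,0,56,300,-73,0,0,0,63,338,-73,0,0,0,70,376,-73,0,0,0,77,412,-73,0,0,0,83,444,-73,0,0,0,87,470,-73,0,0,0,90,488,-73,0,0,0,91,498,-73,0,0,0,91,502,-73,0,0,0,91,502,-73,0,0,0]
}}

```text
time_s: 49.15
tcp_pos: [0.4682, 0.4488, 0.1643]
tool_rot: [-0.001, 1.0, -0.001, 0.002]
contact_force: [0.2, -0.8, -2.5]
finger_gap: 0.341
```

```bash
python3 go.py 468.2,449,60,180 468.2,449,42.5,180
```

```text
t 49.15 tcp [468.2 448.8 164.3] yaw -179.9 gap 0.341 F [ 0.2 -0.8 -2.5] q [ 0.77  0.5   0.06  1.13 -0.    0.76]
468.2,449,60,180 [  0.3   0.5 104.3] [-0.2  0.2  0.1]
468.2,449,42.5,180 [  0.4   0.5 121.8] [-0.2  0.2  0.1]
```

>>> {"fn": "move_arm", "kwargs": {
  "increments": [0,0,15,0,0,0,0,0,38,0,0,0,0,0,62,0,0,0,0,0,82,0,0,0,0,0,96,0,0,0,0,0,104,0,0,0,1,0,110,0,0,0,1,0,115,0,0,0,1,0,119,0,0,0,1,0,122,0,0,0,1,0,122,0,0,0,1,0,122,0,0,0]
}}

```text
time_s: 50.35
tcp_pos: [0.4677, 0.4487, 0.0426]
tool_rot: [-0.001, 1.0, -0.001, 0.002]
contact_force: [0.4, -0.6, -1.3]
finger_gap: 0.342
```

```bash
python3 go.py 468.2,449,42.5,180
python3 - <<'E'
from h import *
d=get_image("side");crop(d,200,200,400,350,4,"pics/o1.png")
E
```

```text
t 50.35 tcp [467.7 448.7  42.6] yaw -179.9 gap 0.342 F [ 0.4 -0.6 -1.3] q [ 0.77  0.59 -0.12  0.86 -0.    0.76]
468.2,449,42.5,180 [-0.5  0.3  0.1] [-0.1  0.2  0.1]
```

View pics/o1.png

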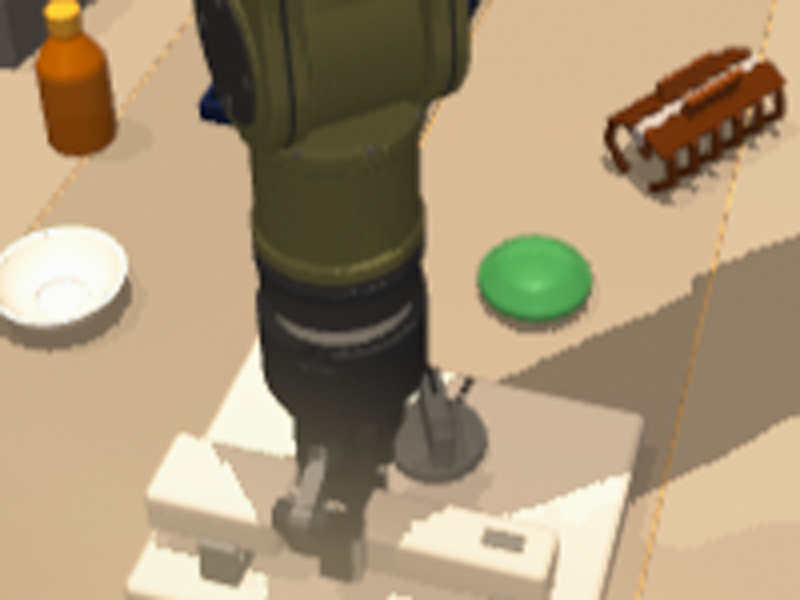

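>>> {"fn": "move_arm", "kwargs": {
  "increments": [0,0,0.5,0,0,0,0,0,0.5,0,0,0,0,0,0.5,0,0,0,0,0,0.5,0,0,0,0,0,0,0,0,0,0,0,0,0,0,0],
  "gripper": 0.35
}}

```text
time_s: 51.0
tcp_pos: [0.4677, 0.4488, 0.0427]
tool_rot: [-0.001, 1.0, -0.001, 0.002]
contact_force: [0.0, 0.6, -0.0]
finger_gap: 0.651
```

>>> {"fn": "move_arm", "kwargs": {
  "increments": [0,0,-12,0,0,0,0,0,-40,0,0,0,0,0,-80,0,0,0,0,0,-115,0,0,0,0,0,-125,0,0,0,0,0,-125,0,0,0]
}}

```text
time_s: 51.6
tcp_pos: [0.4685, 0.4502, 0.1707]
tool_rot: [-0.001, 1.0, 0.001, 0.004]
contact_force: [0.1, 0.7, -0.7]
finger_gap: 0.65
```

```bash
python3 go.py 644,-187.5,130,180
python3 - <<'E'
from h import *
d=get_image("side");crop(d,200,200,400,350,4,"pics/o2.png")
for r in outline_of("side","wand")[:1]: print(topfit("side",d,r["pixels"],.06,.08,.072))
d=get_image("top");crop(d,270,130,400,210,6,"pics/o3.png")
for r in outline_of("top","brush")[:2]:
    print(np.round(r["location"]),round(r["p"],2),topfit("top",d,r["pixels"],.025,.06,.036))
E
```

```text
t 51.6 tcp [468.5 450.2 170.7] yaw -179.9 gap 0.65 F [ 0.1  0.7 -0.7] q [ 0.77  0.5   0.07  1.14 -0.    0.77]
644,-187.5,130,180 [-173.6 -638.2   41.1] [0.1 0.5 0.1]
((array([466.9, 452.1]), 202.8, 49.4, 0.5), array([470.9, 452.6]), 71.5, 1781)
[368. 166.] 0.69 ((array([ 645.1, -188.2]), 111.4, 51.7, 3.5), array([ 645.7, -188.4]), 35.0, 458)
```

View pics/o2.png

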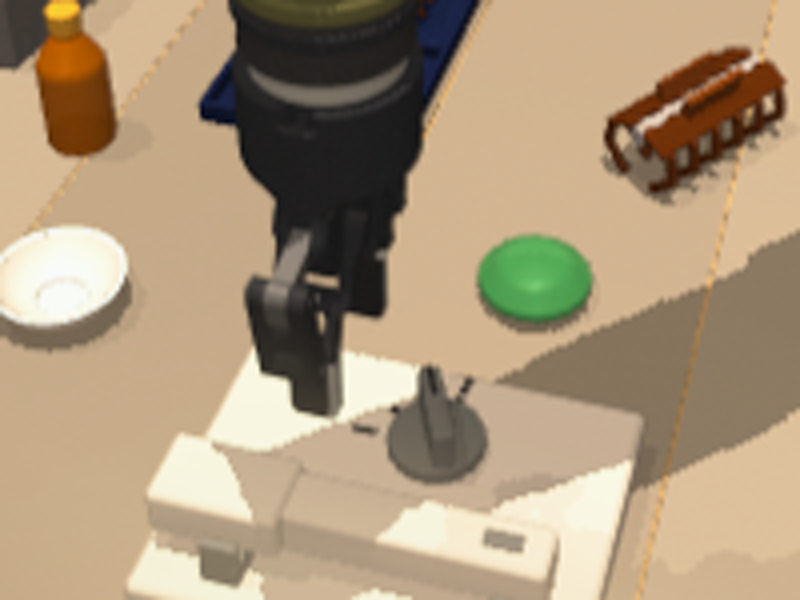

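View pics/o3.png

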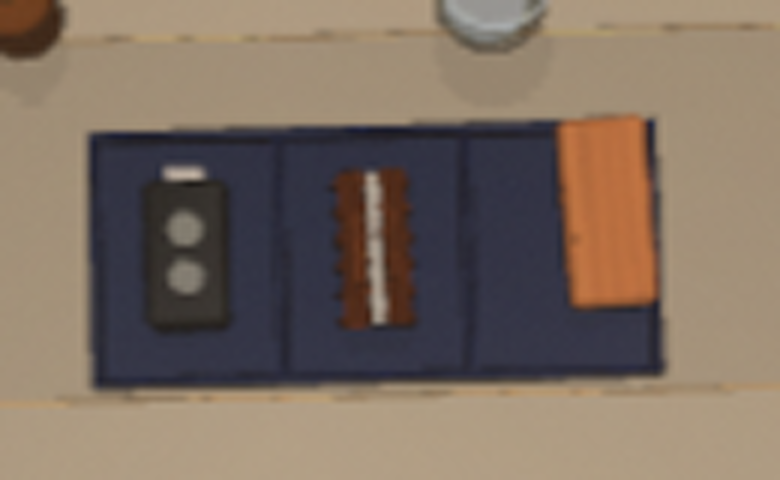

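>>> {"fn": "move_arm", "kwargs": {
  "increments": [-5,-20,0,0,0,0,-14,-55,0,0,0,0,-26,-98,0,0,0,0,-38,-140,0,0,0,0,-50,-183,0,0,0,0,-62,-226,0,0,0,0,-74,-270,0,0,0,0,-86,-313,0,0,0,0,-97,-356,0,0,0,0,-109,-400,0,0,0,0,-120,-443,0,0,0,0,-132,-486,0,0,0,0,-144,-530,0,0,0,-1,-156,-572,0,0,0,-2,-165,-606,10,0,0,-3,-171,-628,25,0,0,-3.5,-174,-638,40,0,0,-3.5,-174,-638,40,0,0,-3.5,-174,-638,40,0,0,-3.5],
  "gripper": 0.15,
  "force": 40
}}

```text
time_s: 53.7
tcp_pos: [0.6406, -0.1884, 0.1276]
tool_rot: [-0.032, 0.999, -0.002, -0.001]
contact_force: [0.3, -0.9, 0.3]
finger_gap: 0.846
```

```bash
python3 go.py 644,-187.5,24,183.5
python3 - <<'E'
from h import *
d=get_image("side");crop(d,200,60,440,240,3.3,"pics/p1.png")
E
```

```text
t 53.7 tcp [ 640.6 -188.4  127.6] yaw -176.3 gap 0.846 F [ 0.3 -0.9  0.3] q [-0.28  0.56  0.06  1.07 -0.   -0.35]
644,-187.5,24,183.5 [ -3.6   1.  103.6] [-0.2 -0.1  0.2]
```

View pics/p1.png

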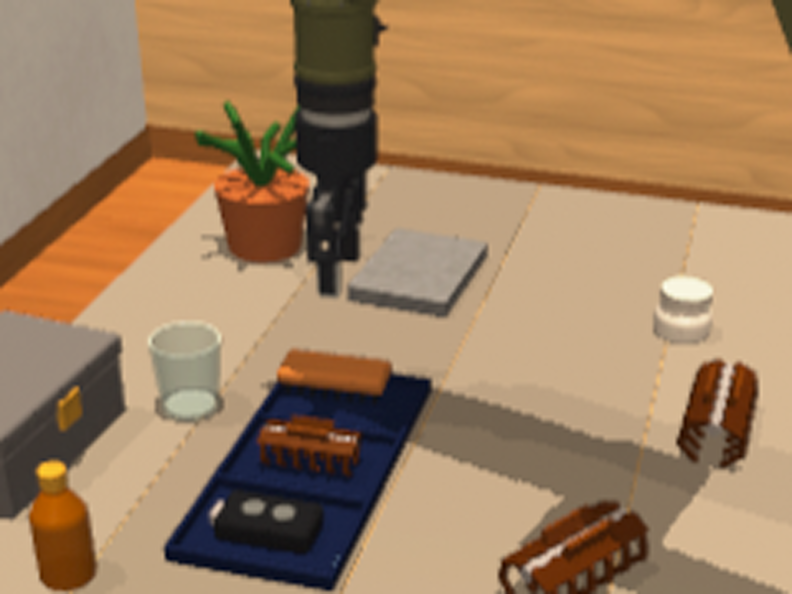

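>>> {"fn": "move_arm", "kwargs": {
  "increments": [-3,0,25,0,0,0,-3,0,55,0,0,0,-3,0,78,0,0,0,-3,0,92,0,0,0,-3,0,100,0,0,0,-3,0,103,0,0,0,-3,0,103,0,0,0,-3,0,103,0,0,0]
}}

```text
time_s: 54.55
tcp_pos: [0.6453, -0.1886, 0.0269]
tool_rot: [-0.032, 0.999, -0.002, 0.001]
contact_force: [-0.4, -1.2, 0.3]
finger_gap: 0.847
```

>>> {"fn": "move_arm", "kwargs": {
  "increments": [0,0,0,0,0,0,0,0,0,0,0,0,0,0,0,0,0,0,0,0,0,0,0,0,0,0,0,0,0,0,0,0,0,0,0,0,0,0,0,0,0,0,0,0,0,0,0,0],
  "gripper": 1,
  "force": 30
}}

```text
time_s: 55.35
tcp_pos: [0.6463, -0.1891, 0.0285]
tool_rot: [-0.032, 0.999, -0.003, 0.002]
contact_force: [-0.8, -0.2, 5.6]
finger_gap: 0.592
```

```bash
python3 go.py 627,-163.5,40,180
python3 - <<'E'
from h import *
d=get_image("side");crop(d,260,120,380,220,6,"pics/p2.png")
E
```

```text
t 55.35 tcp [ 646.3 -189.1   28.5] yaw -176.3 gap 0.592 F [-0.8 -0.2  5.6] q [-0.28  0.64 -0.07  0.86 -0.   -0.35]
627,-163.5,40,180 [ 17.5  26.7 -11.8] [-0.3  0.3  3.7]
```

View pics/p2.png

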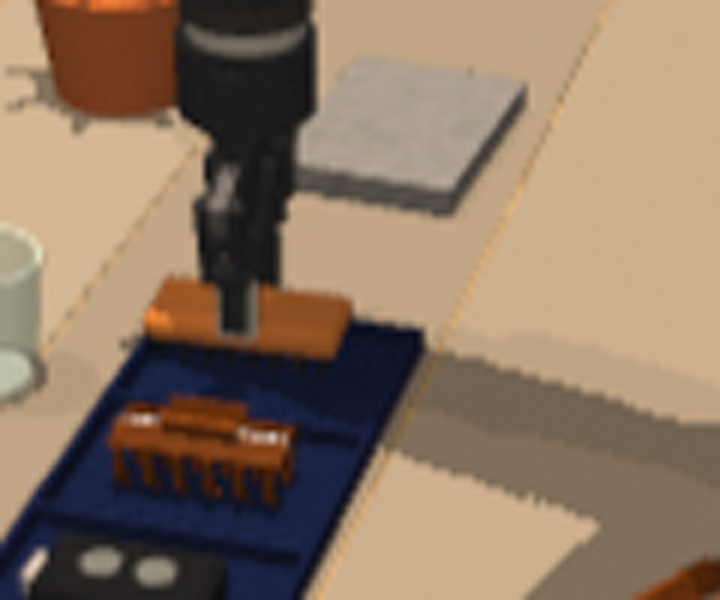

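>>> {"fn": "move_arm", "kwargs": {
  "increments": [0,0,-8,0,0,0,0,0,-20,0,0,0,4,6,-20,0,0,1,9,14,-20,0,0,2,14,22,-20,0,0,3.7,17,27,-20,0,0,3.7,17,27,-20,0,0,3.7,17,27,-20,0,0,3.7,17,27,-10,0,0,3.7,17,27,-3,0,0,3.7,17,27,0,0,0,3.7,17,27,0,0,0,3.7,17,27,0,0,0,3.7]
}}

```text
time_s: 56.7
tcp_pos: [0.6271, -0.1633, 0.0285]
tool_rot: [0.0, 1.0, -0.003, 0.002]
contact_force: [-2.7, 0.6, 5.2]
finger_gap: 0.592
```

```bash
python3 go.py 628,-163.5,28,180
python3 - <<'E'
from h import *
d=get_image("side");crop(d,260,120,380,220,6,"pics/p3.png")
E
```

```text
t 56.7 tcp [ 627.1 -163.3   28.5] yaw 180.0 gap 0.592 F [-2.7  0.6  5.2] q [-0.25  0.6  -0.14  0.82 -0.   -0.25]
628,-163.5,28,180 [-0.9 -0.2  0.5] [-0.3  0.2 -0. ]
```

View pics/p3.png

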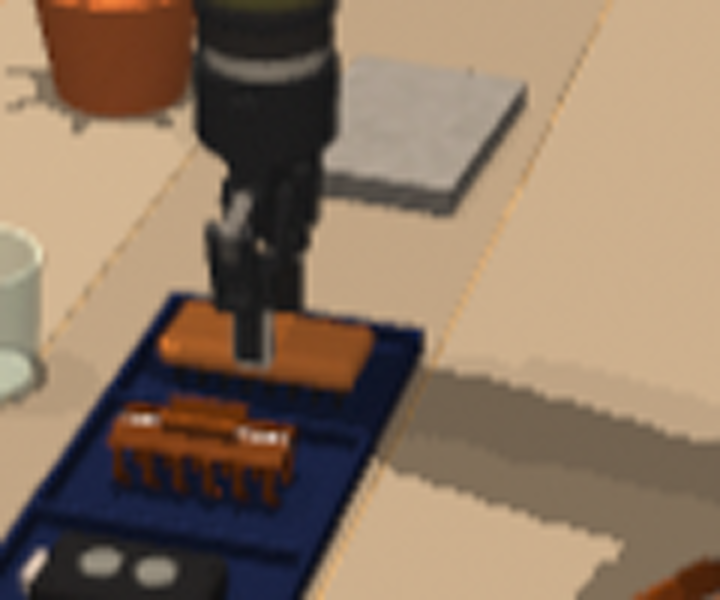

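Brush re-centred. Releasing and rising.

>>> {"fn": "move_arm", "kwargs": {
  "increments": [0,0,0,0,0,0,0,0,0,0,0,0,0,0,0,0,0,0,0,0,0,0,0,0,0,0,0,0,0,0,0,0,-10,0,0,0,0,0,-35,0,0,0,0,0,-80,0,0,0,0,0,-120,0,0,0,0,0,-135,0,0,0,0,0,-135,0,0,0],
  "gripper": 0.27
}}

```text
time_s: 57.85
tcp_pos: [0.629, -0.1632, 0.1679]
tool_rot: [0.0, 1.0, -0.004, 0.006]
contact_force: [0.1, 1.7, -0.4]
finger_gap: 0.73
```

```bash
python3 go.py 468.2,449,165,180
```

```text
t 57.85 tcp [ 629.  -163.2  167.9] yaw 180.0 gap 0.73 F [ 0.1  1.7 -0.4] q [-0.25  0.49  0.06  1.12 -0.   -0.25]
468.2,449,165,180 [161.  612.2  -3.2] [-0.4  0.7 -0. ]
```

>>> {"fn": "move_arm", "kwargs": {
  "increments": [5,18,0,0,0,0,14,53,0,0,0,0,25,95,0,0,0,0,36,138,0,0,0,0,47,180,0,0,0,0,58,222,0,0,0,0,70,265,0,0,0,0,81,308,0,0,0,0,92,350,0,0,0,0,103,392,0,0,0,0,114,435,0,0,0,0,125,478,0,0,0,0,136,518,0,0,0,0,146,556,0,0,0,0,154,587,0,0.7,0,0,159,605,0,0.7,0,0,161,612,0,0.7,0,0,161,612,0,0.7,0,0,161,612,0,0,0.7,0],
  "gripper": 0.35
}}

```text
time_s: 59.75
tcp_pos: [0.4679, 0.4477, 0.1614]
tool_rot: [0.0, 1.0, -0.004, -0.001]
contact_force: [-0.4, 0.4, 1.6]
finger_gap: 0.652
```

```bash
python3 go.py 468,449,42,180
python3 - <<'E'
from h import *
d=get_image("top");crop(d,270,130,400,210,6,"pics/q1.png")
for name,lo,hi,zp in(("fob",.022,.05,.03),("clip",.03,.07,.042),("brush",.03,.06,.036),):
  for r in outline_of("top",name)[:3]:
    print(name,np.round(r["location"]),round(r["p"],2),topfit("top",d,r["pixels"],lo,hi,zp))
d=get_image("side");crop(d,200,200,400,350,4,"pics/q2.png")
for r in outline_of("side","wand")[:1]: print(topfit("side",d,r["pixels"],.06,.08,.072))
E
```

```text
t 59.75 tcp [467.9 447.7 161.4] yaw 180.0 gap 0.652 F [-0.4  0.4  1.6] q [ 0.77  0.51  0.06  1.13 -0.    0.77]
468,449,42,180 [ -0.3   2.3 119.4] [-0.4 -0.1 -0. ]
fob [300. 171.] 0.59 ((array([629.9,  57.2]), 91.7, 49.0, -1.0), array([627.5,  56.7]), 29.6, 350)
clip [387. 276.] 0.69 ((array([ 260.2, -224. ]), 125.6, 60.2, 89.0), array([ 260.7, -224.4]), 48.6, 619)
clip [333. 172.] 0.68 ((array([625.9, -50.8]), 90.8, 41.6, -1.2), array([626.3, -52.4]), 41.1, 289)
clip [304. 250.] 0.62 ((array([360.8,  46. ]), 126.8, 61.2, 57.9), array([359.9,  46.2]), 48.3, 605)
brush [362. 170.] 0.6 ((array([ 626.3, -161.5]), 109.7, 51.1, 0.6), array([ 625.7, -161.3]), 35.1, 426)
((array([467. , 452.6]), 202.6, 48.9, -0.5), array([470.9, 452.3]), 71.6, 1767)
```

View pics/q1.png

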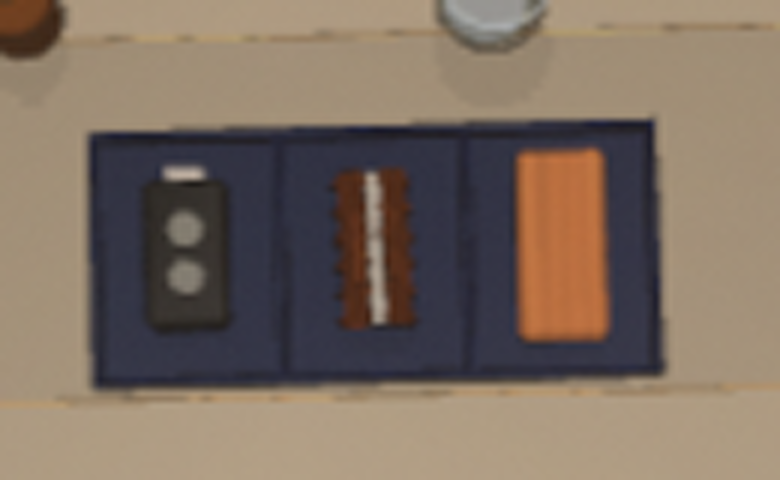

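View pics/q2.png

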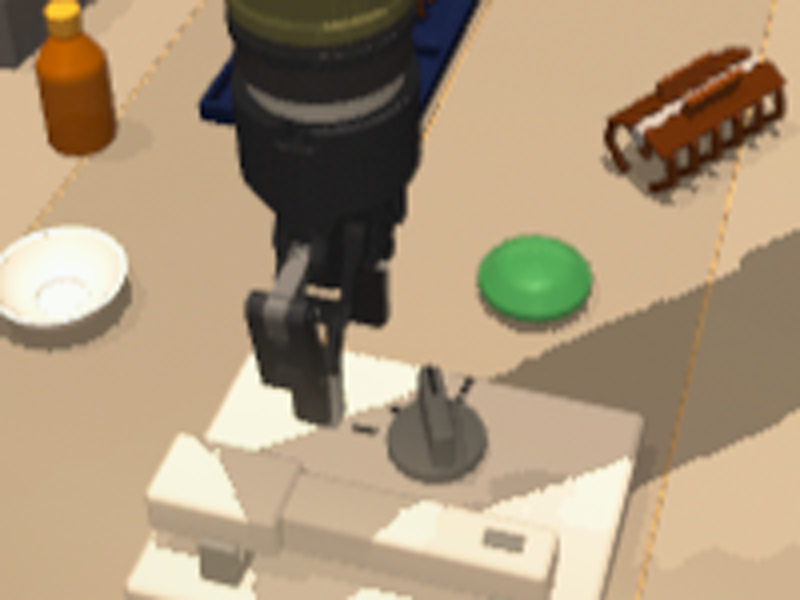

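The brush is centred again at (626,−162). Regrasping the wand.

>>> {"fn": "move_arm", "kwargs": {
  "increments": [0,2,30,-0.4,0,0,0,2,60,-0.4,0,0,0,2,88,-0.4,0,0,0,2,106,-0.4,0,0,0,2,115,-0.4,0,0,0,2,119,-0.4,0,0,0,2,119,-0.4,0,0,0,2,119,-0.4,0,0]
}}

```text
time_s: 60.85
tcp_pos: [0.4695, 0.4497, 0.0443]
tool_rot: [0.001, 1.0, 0.001, 0.0]
contact_force: [-0.4, 0.6, -0.3]
finger_gap: 0.653
```

>>> {"fn": "move_arm", "kwargs": {
  "increments": [0,0,0,0,0,0,0,0,0,0,0,0,0,0,0,0,0,0,0,0,0,0,0,0,0,0,0,0,0,0,0,0,0,0,0,0,0,0,0,0,0,0,0,0,0,0,0,0],
  "gripper": 1,
  "force": 50
}}

```text
time_s: 61.65
tcp_pos: [0.4704, 0.4503, 0.0457]
tool_rot: [0.001, 1.0, 0.002, 0.002]
contact_force: [0.0, -0.6, 5.9]
finger_gap: 0.342
```

```bash
python3 go.py
```

```text
t 61.65 tcp [470.4 450.3  45.7] yaw 179.9 gap 0.342 F [ 0.  -0.6  5.9] q [ 0.76  0.59 -0.11  0.87  0.    0.77]
```

>>> {"fn": "move_arm", "kwargs": {
  "increments": [0,0,-6,0,0,0,0,0,-16,0,0,0,0,0,-34,0,0,0,0,0,-58,0,0,0,0,0,-82,0,0,0,0,0,-102,0,0,0,0,0,-114,0,0,0,0,0,-119,0,0,0,0,0,-119,0,0,0]
}}

```text
time_s: 62.55
tcp_pos: [0.4701, 0.4501, 0.1651]
tool_rot: [0.001, 1.0, 0.002, 0.002]
contact_force: [0.3, 0.6, -1.7]
finger_gap: 0.342
```

```bash
python3 go.py 563.4,-162.5,165,180
python3 - <<'E'
from h import *
d=get_image("side");crop(d,180,150,420,350,3.3,"pics/r1.png")
for r in outline_of("side","wand")[:1]: print(topfit("side",d,r["pixels"],.18,.21,.191))
E
```

```text
t 62.55 tcp [470.1 450.1 165.1] yaw 179.9 gap 0.342 F [ 0.3  0.6 -1.7] q [0.76 0.5  0.07 1.13 0.   0.77]
563.4,-162.5,165,180 [ -94.5 -612.4   -1.8] [ 0.2  0.2 -0.1]
((array([466.4, 454.9]), 202.7, 49.9, -0.4), array([466.3, 455.4]), 190.9, 1462)
```

View pics/r1.png

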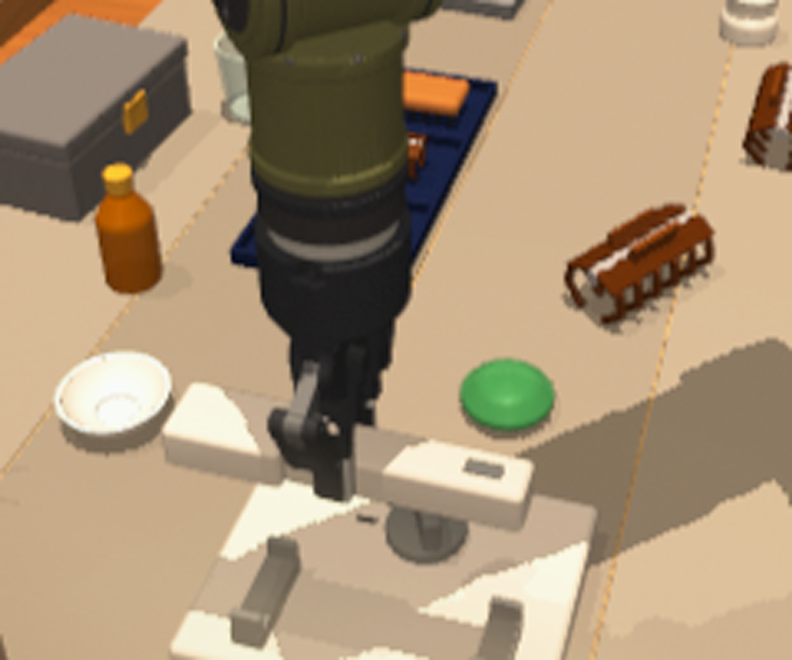

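>>> {"fn": "move_arm", "kwargs": {
  "increments": [-2,-10,0,0,0,0,-5,-30,0,0,0,0,-9,-60,0,0,0,0,-15,-97,0,0,0,0,-21,-136,0,0,0,0,-27,-175,0,0,0,0,-33,-214,0,0,0,0,-39,-253,0,0,0,0,-45,-292,0,0,0,0,-51,-331,0,0,0,0,-57,-370,0,0,0,0,-63,-409,0,0,0,0,-69,-448,0,0,0,0,-75,-487,0,0,0,0,-81,-524,0,0,0,0,-86,-557,0,0,0,0,-90,-584,0,0,0,0,-93,-602,0,0,0,0,-94,-611,0,0,0,0,-94,-612,0,0,0,0]
}}

```text
time_s: 64.65
tcp_pos: [0.5618, -0.1633, 0.1622]
tool_rot: [0.002, 1.0, 0.001, 0.0]
contact_force: [-0.0, 0.0, -2.1]
finger_gap: 0.338
```

```bash
python3 go.py 563.4,-162.5,88,180
python3 - <<'E'
from h import *
d=get_image("side");crop(d,200,60,440,240,3.3,"pics/r2.png")
E
```

```text
t 64.65 tcp [ 561.8 -163.3  162.2] yaw 179.8 gap 0.338 F [-0.   0.  -2.1] q [-0.28  0.4  -0.12  1.05  0.   -0.28]
563.4,-162.5,88,180 [-1.5  0.6 74.2] [ 0.1  0.  -0.2]
```

View pics/r2.png

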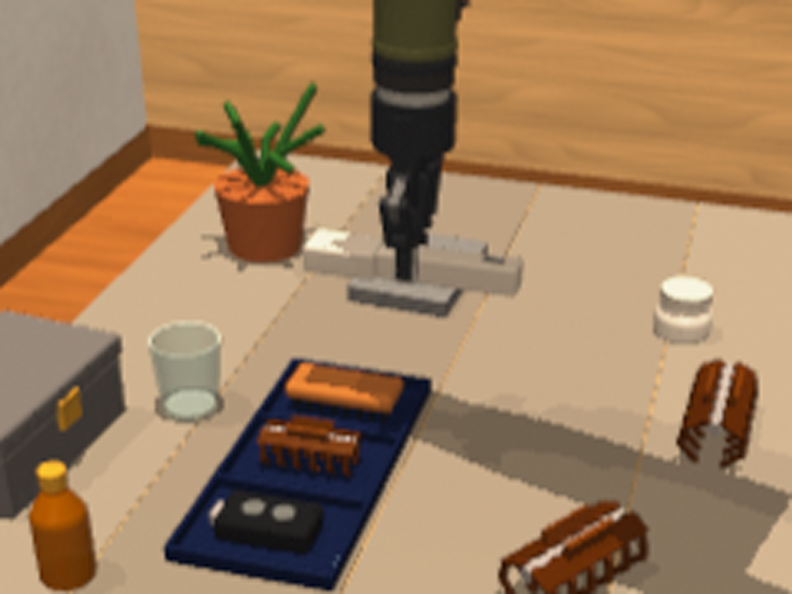

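>>> {"fn": "move_arm", "kwargs": {
  "increments": [-1,1,10,0,0,0,-1,1,26,0,0,0,-1,1,44,0,0,0,-1,1,58,0,0,0,-1,1,68,0,0,0,-1,1,73,0,0,0,-1,1,74,0,0,0,-1,1,74,0,0,0,-1,1,74,0,0,0]
}}

```text
time_s: 65.6
tcp_pos: [0.5635, -0.1614, 0.089]
tool_rot: [0.001, 1.0, 0.001, 0.001]
contact_force: [0.7, 0.8, -1.5]
finger_gap: 0.339
```

```bash
python3 go.py 563.4,-162.5,88,180
python3 - <<'E'
from h import *
d=get_image("side");crop(d,200,60,440,240,3.3,"pics/r3.png")
for r in outline_of("side","wand")[:1]: print(topfit("side",d,r["pixels"],.10,.13,.114))
E
```

```text
t 65.6 tcp [ 563.5 -161.4   89. ] yaw 179.9 gap 0.339 F [ 0.7  0.8 -1.5] q [-0.28  0.45 -0.23  0.88  0.   -0.28]
563.4,-162.5,88,180 [ 0.1 -1.1  1. ] [ 0.1  0.1 -0.1]
((array([ 559.1, -150.2]), 205.6, 66.9, -0.3), array([ 560.8, -150.6]), 114.2, 495)
```

View pics/r3.png

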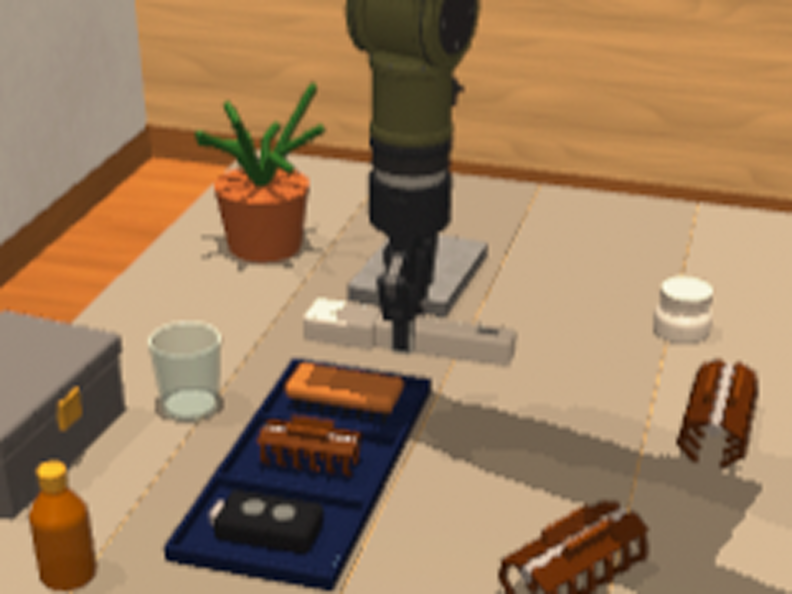

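>>> {"fn": "move_arm", "kwargs": {
  "increments": [0,-1,1,0,0,0,0,-1,1,0,0,0,0,-1,1,0,0,0,0,-1,1,0,0,0,0,-1,1,0,0,0,0,-1,1,0,0,0,0,-1,1,0,0,0,0,-1,1,0,0,0,0,-1,1,0,0,0,0,-1,1,0,0,0,0,-1,1,0,0,0,0,-1,1,0,0,0,0,-1,1,0,0,0,0,-1,1,0,0,0,0,-1,1,0,0,0,0,-1,1,0,0,0,0,-1,1,0,0,0,0,-1,1,0,0,0,0,-1,1,0,0,0,0,-1,1,0,0,0]
}}

```text
time_s: 67.7
tcp_pos: [0.5634, -0.1625, 0.088]
tool_rot: [0.001, 1.0, 0.001, 0.001]
contact_force: [-0.5, -0.0, -2.4]
finger_gap: 0.342
```

>>> {"fn": "move_arm", "kwargs": {
  "increments": [0,0,0,0,0,0,0,0,0,0,0,0,0,0,0,0,0,0,0,0,0,0,0,0,0,0,0,0,0,0,0,0,0,0,0,0,0,0,0,0,0,0,0,0,0,0,0,0,0,0,0,0,0,0,0,0,0,0,0,0,0,0,0,0,0,0,0,0,0,0,0,0,0,0,0,0,0,0,0,0,0,0,0,0,0,0,0,0,0,0,0,0,0,0,0,0,0,0,0,0,0,0,0,0,0,0,0,0,0,0,0,0,0,0,0,0,0,0,0,0]
}}

```text
time_s: 69.7
tcp_pos: [0.5634, -0.1625, 0.088]
tool_rot: [0.001, 1.0, 0.001, 0.001]
contact_force: [-0.1, -0.9, -2.5]
finger_gap: 0.344
```

>>> {"fn": "move_arm", "kwargs": {
  "increments": [0,0,0,0,0,0,0,0,0,0,0,0,0,0,0,0,0,0,0,0,0,0,0,0,0,0,0,0,0,0,0,0,0,0,0,0,0,0,0,0,0,0,0,0,0,0,0,0,0,0,0,0,0,0,0,0,0,0,0,0,0,0,0,0,0,0,0,0,0,0,0,0,0,0,0,0,0,0,0,0,0,0,0,0,0,0,0,0,0,0,0,0,0,0,0,0,0,0,0,0,0,0,0,0,0,0,0,0,0,0,0,0,0,0,0,0,0,0,0,0]
}}

```text
time_s: 71.7
tcp_pos: [0.5634, -0.1625, 0.088]
tool_rot: [0.001, 1.0, 0.001, 0.001]
contact_force: [0.3, 0.1, -2.2]
finger_gap: 0.341
```

```bash
python3 go.py 470,449.5,165,180
python3 - <<'E'
from h import *
d=get_image("side");crop(d,200,60,440,240,3.3,"pics/r4.png")
E
```

```text
t 71.7 tcp [ 563.4 -162.5   88. ] yaw 179.9 gap 0.341 F [ 0.3  0.1 -2.2] q [-0.28  0.46 -0.23  0.88  0.   -0.28]
470,449.5,165,180 [ 94.7 611.9 -75.9] [ 0.1  0.1 -0.1]
```

View pics/r4.png

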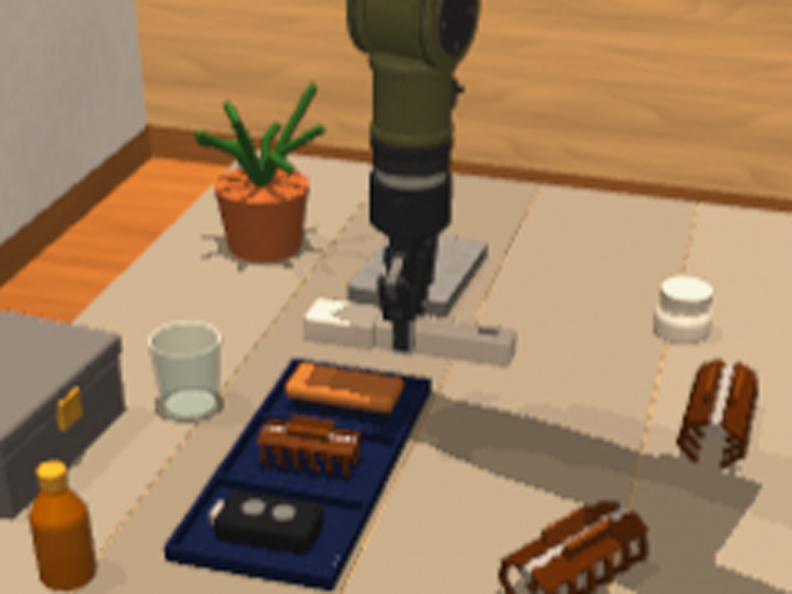

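The brush hold ran a full 6 s and nothing moved. Returning the wand to the cradle.

>>> {"fn": "move_arm", "kwargs": {
  "increments": [0,0,-15,0,0,0,2,10,-40,0,0,0,5,32,-60,0,0,0,10,64,-75,0,0,0,16,102,-75,0,0,0,22,142,-75,0,0,0,28,182,-75,0,0,0,34,222,-75,0,0,0,40,262,-75,0,0,0,46,302,-75,0,0,0,53,342,-75,0,0,0,59,382,-75,0,0,0,65,422,-75,0,0,0,71,462,-75,0,0,0,78,502,-75,0,0,0,84,540,-75,0,0,0,89,574,-75,0,0,0,93,598,-75,0,0,0,95,610,-75,0,0,0,95,612,-75,0,0,0]
}}

```text
time_s: 73.75
tcp_pos: [0.4693, 0.4506, 0.1638]
tool_rot: [0.0, 1.0, 0.001, 0.001]
contact_force: [-0.6, -0.1, -2.4]
finger_gap: 0.339
```

```bash
python3 go.py 470,449.5,165,180 470,449.5,45.5,180
```

```text
t 73.75 tcp [469.3 450.6 163.8] yaw 180.0 gap 0.339 F [-0.6 -0.1 -2.4] q [0.77 0.51 0.07 1.13 0.   0.77]
470,449.5,165,180 [-0.7 -1.1 -1.2] [ 0.1  0.1 -0. ]
470,449.5,45.5,180 [ -0.5  -1.3 118.3] [ 0.1  0.1 -0. ]
```

>>> {"fn": "move_arm", "kwargs": {
  "increments": [0,-1,15,0,0,0,0,-1,38,0,0,0,0,-1,62,0,0,0,0,-1,82,0,0,0,0,-1,96,0,0,0,0,-1,104,0,0,0,0,-1,110,0,0,0,0,-1,114,0,0,0,0,-1,117,0,0,0,0,-1,119,0,0,0,0,-1,119,0,0,0,0,-1,119,0,0,0]
}}

```text
time_s: 74.95
tcp_pos: [0.4699, 0.45, 0.0457]
tool_rot: [0.0, 1.0, 0.001, 0.002]
contact_force: [-1.4, -0.6, 2.6]
finger_gap: 0.342
```

```bash
python3 go.py 470,449.5,45.5,180
```

```text
t 74.95 tcp [469.9 450.   45.7] yaw 180.0 gap 0.342 F [-1.4 -0.6  2.6] q [ 0.76  0.59 -0.11  0.87 -0.    0.76]
470,449.5,45.5,180 [-0.1 -0.5  0.2] [ 0.1  0.2 -0. ]
```

>>> {"fn": "move_arm", "kwargs": {
  "increments": [0,0,0,0,0,0,0,0,0,0,0,0,0,0,0,0,0,0,0,0,0,0,0,0,0,0,0,0,0,0,0,0,0,0,0,0,0,0,-12,0,0,0,0,0,-40,0,0,0,0,0,-75,0,0,0,0,0,-100,0,0,0,0,0,-110,0,0,0,0,0,-110,0,0,0],
  "gripper": 0.35
}}

```text
time_s: 76.15
tcp_pos: [0.4705, 0.4507, 0.1581]
tool_rot: [0.0, 1.0, 0.003, 0.003]
contact_force: [0.3, 0.1, -0.8]
finger_gap: 0.649
```

```bash
python3 go.py 449.5,368.7,150,116.5
python3 - <<'E'
from h import *
d=get_image("side");crop(d,200,200,400,350,4,"pics/s1.png")
for r in outline_of("side","wand")[:1]: print(topfit("side",d,r["pixels"],.06,.08,.072))
d=get_image("top");crop(d,170,130,400,290,3.4,"pics/s2.png")
E
```

```text
t 76.15 tcp [470.5 450.7 158.1] yaw 180.0 gap 0.649 F [ 0.3  0.1 -0.8] q [ 0.76  0.51  0.05  1.11 -0.    0.76]
449.5,368.7,150,116.5 [ 21.  -82.1   7.5] [ 0.5  0.1 63.5]
((array([466.7, 454. ]), 202.8, 49.4, -0.0), array([470.1, 453.9]), 71.5, 1786)
```

View pics/s1.png

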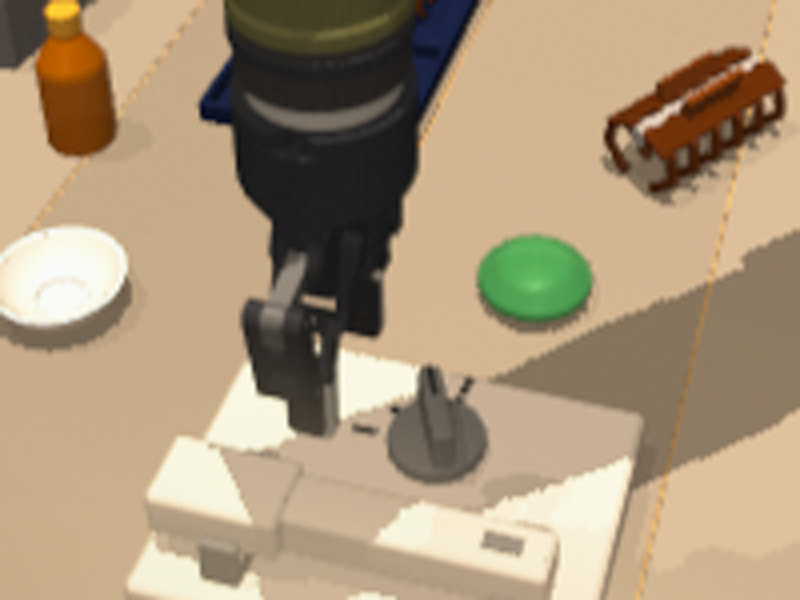

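View pics/s2.png

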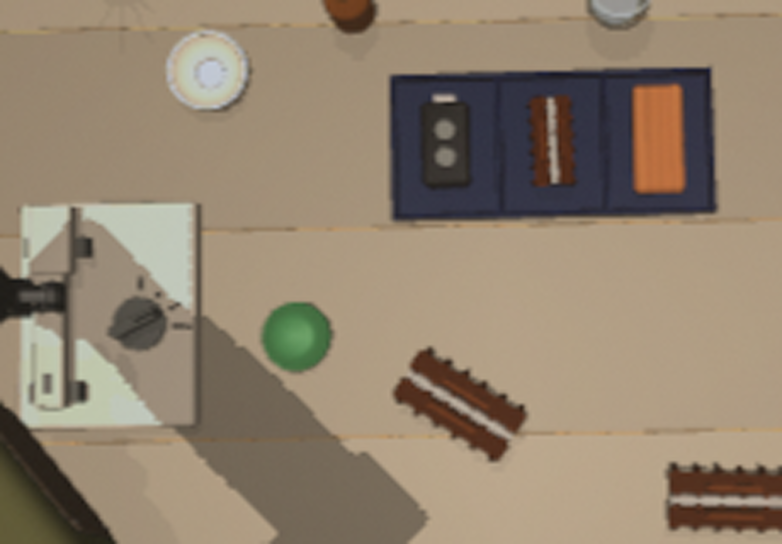

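The wand is seated and the bays are intact. Going to the dial.

>>> {"fn": "move_arm", "kwargs": {
  "increments": [4,-15,0,0,0,8,9,-35,0,0,0,16,14,-56,0,0,0,24,19,-73,0,0,0,32,21,-82,0,0,0,40,21,-82,7,0,0,48,21,-82,7,0,0,56,21,-82,7,0,0,63.5,21,-82,7,0,0,63.5,21,-82,7,0,0,63.5],
  "gripper": 0.6,
  "force": 30
}}

```text
time_s: 77.3
tcp_pos: [0.447, 0.3665, 0.1458]
tool_rot: [0.525, 0.851, -0.001, -0.0]
contact_force: [0.1, -0.6, -0.0]
finger_gap: 0.401
```

```bash
python3 go.py 449.5,368.7,46,116.5
python3 - <<'E'
from h import *
d=get_image("side")
for r in outline_of("side","dial")[:1]: print(topfit("side",d,r["pixels"],.05,.08,.066))
E
```

```text
t 77.3 tcp [447.  366.5 145.8] yaw 116.6 gap 0.401 F [ 0.1 -0.6 -0. ] q [ 0.69  0.4  -0.16  1.01 -0.    1.79]
449.5,368.7,46,116.5 [ 0.9  3.3 99.8] [-0.1  0.   0.1]
((array([447.6, 374.1]), 63.1, 14.4, -63.9), array([447.3, 374.7]), 65.7, 152)
```

>>> {"fn": "move_arm", "kwargs": {
  "increments": [0,2,25,0,0,0,0,2,52,0,0,0,0,2,74,0,0,0,0,2,88,0,0,0,0,2,96,0,0,0,0,2,100,0,0,0,0,2,100,0,0,0,0,2,100,0,0,0]
}}

```text
time_s: 78.2
tcp_pos: [0.4497, 0.3681, 0.0471]
tool_rot: [0.526, 0.851, 0.001, 0.0]
contact_force: [-0.0, 0.6, 0.1]
finger_gap: 0.4
```

>>> {"fn": "move_arm", "kwargs": {
  "increments": [0,0,0,0,0,0,0,0,0,0,0,0,0,0,0,0,0,0,0,0,0,0,0,0,0,0,0,0,0,0,0,0,0,0,0,0],
  "gripper": 1
}}

```text
time_s: 78.8
tcp_pos: [0.4501, 0.3685, 0.0482]
tool_rot: [0.525, 0.851, 0.001, 0.001]
contact_force: [-1.1, -0.9, 6.3]
finger_gap: 0.141
```

```bash
python3 go.py 449.5,368.7,46,180
```

```text
t 78.8 tcp [450.1 368.5  48.2] yaw 116.6 gap 0.141 F [-1.1 -0.9  6.3] q [ 0.69  0.49 -0.3   0.78 -0.    1.79]
449.5,368.7,46,180 [ 0.4 -0.5  2.2] [  0.2   0.1 -63.4]
```

>>> {"fn": "move_arm", "kwargs": {
  "increments": [0,0,0,0,0,-4,0,0,0,0,0,-9,0,0,0,0,0,-14,0,0,0,0,0,-19,0,0,0,0,0,-24,0,0,0,0,0,-29,0,0,0,0,0,-34,0,0,0,0,0,-39,0,0,0,0,0,-44,0,0,0,0,0,-49,0,0,0,0,0,-54,0,0,0,0,0,-59,0,0,0,0,0,-62,0,0,0,0,0,-63.5,0,0,0,0,0,-63.5,0,0,0,0,0,-63.5,0,0,0,0,0,-63.5]
}}

```text
time_s: 80.5
tcp_pos: [0.4502, 0.3689, 0.0483]
tool_rot: [-0.001, 1.0, 0.001, 0.001]
contact_force: [-0.1, 1.6, -1.2]
finger_gap: 0.14
```

>>> {"fn": "move_arm", "kwargs": {
  "increments": [0,0,0,0,0,0,0,0,0,0,0,0,0,0,0,0,0,0,0,0,0,0,0,0,0,0,-30,0,0,0,0,0,-70,0,0,0,0,0,-110,0,0,0,0,0,-130,0,0,0,0,0,-130,0,0,0],
  "gripper": 0.6
}}

```text
time_s: 81.4
tcp_pos: [0.4519, 0.3701, 0.1822]
tool_rot: [-0.001, 1.0, 0.004, 0.004]
contact_force: [0.1, 0.3, -0.2]
finger_gap: 0.399
```

```bash
python3 go.py 400,200,200,180
python3 - <<'E'
from h import *
d=get_image("side");crop(d,200,200,400,350,4,"pics/t1.png")
for r in outline_of("side","dial")[:1]: print(topfit("side",d,r["pixels"],.05,.08,.066))
E
```

```text
t 81.4 tcp [451.9 370.1 182.2] yaw -179.9 gap 0.399 F [ 0.1  0.3 -0.2] q [ 0.69  0.38 -0.1   1.09  0.    0.68]
400,200,200,180 [  52.  -169.9  -19.5] [0.4 0.5 0.1]
((array([446.7, 375.2]), 49.9, 27.0, 3.5), array([446.4, 374.6]), 63.6, 207)
```

View pics/t1.png

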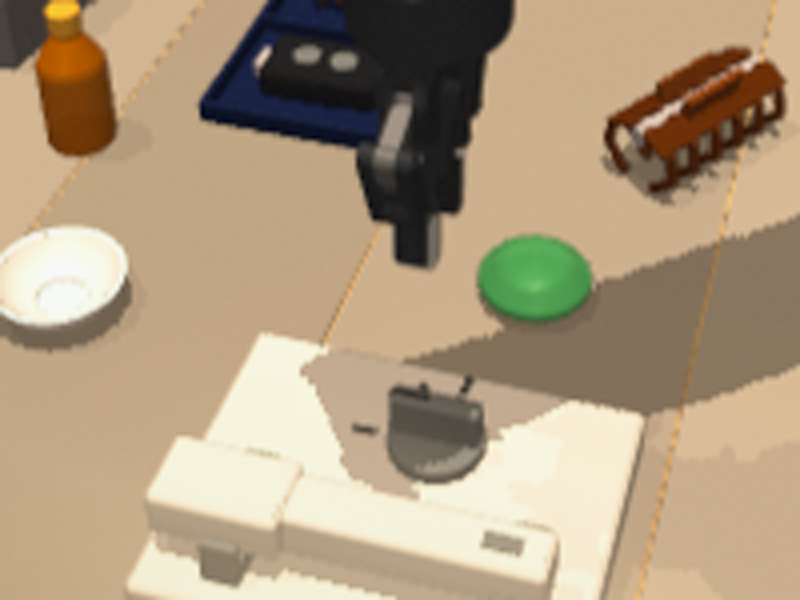

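>>> {"fn": "move_arm", "kwargs": {
  "increments": [10,-30,-15,0,0,0,20,-65,-30,0,0,0,32,-105,-40,0,0,0,44,-145,-40,0,0,0,60,-180,-40,0,0,0,80,-200,-40,0,0,0,90,-210,-40,0,0,0,90,-210,-40,0,0,0,90,-210,-40,0,0,0]
}}

```text
time_s: 82.4
tcp_pos: [0.3607, 0.1589, 0.217]
tool_rot: [-0.001, 1.0, 0.002, 0.002]
contact_force: [-0.3, 0.3, -0.0]
finger_gap: 0.4
```

```bash
python3 - <<'E'
from h import *
d=get_image("top");crop(d,165,130,400,300,3.4,"pics/u1.png")
for name,lo,hi,zp in(("fob",.022,.05,.03),("clip",.03,.07,.042),("brush",.03,.06,.036),("wand",.06,.085,.072),("dial",.05,.08,.066)):
  for r in outline_of("top",name)[:3]:
    if r["p"]>.5:print(name,np.round(r["location"]),round(r["p"],2),topfit("top",d,r["pixels"],lo,hi,zp))
E
```

```text
fob [300. 171.] 0.87 ((array([629.9,  57.2]), 91.7, 49.0, -1.0), array([627.3,  56.2]), 29.6, 357)
fob [208. 226.] 0.73 ((array([449. , 371.7]), 48.6, 45.1, -89.9), array([449.2, 368.8]), 39.9, 116)
clip [301. 249.] 0.98 ((array([359.9,  46.3]), 126.9, 61.7, 56.8), array([359.9,  46.7]), 48.1, 609)
clip [332. 169.] 0.89 ((array([627.7, -50.7]), 87.4, 41.6, -1.3), array([629.1, -54.1]), 41.6, 262)
clip [384. 275.] 0.74 ((array([ 260.6, -224.1]), 126.4, 58.1, 86.0), array([ 260.2, -224.1]), 48.6, 603)
brush [362. 173.] 0.78 ((array([ 626.4, -162.1]), 109.0, 48.7, -1.5), array([ 626.5, -161.4]), 35.3, 428)
wand [185. 214.] 0.74 ((array([467.1, 446.8]), 199.5, 44.1, 0.5), array([475.5, 448.4]), 70.6, 624)
dial [208. 228.] 0.59 ((array([446.6, 365.7]), 47.4, 13.6, 0.2), array([447. , 366.8]), 64.9, 65)
```

View pics/u1.png

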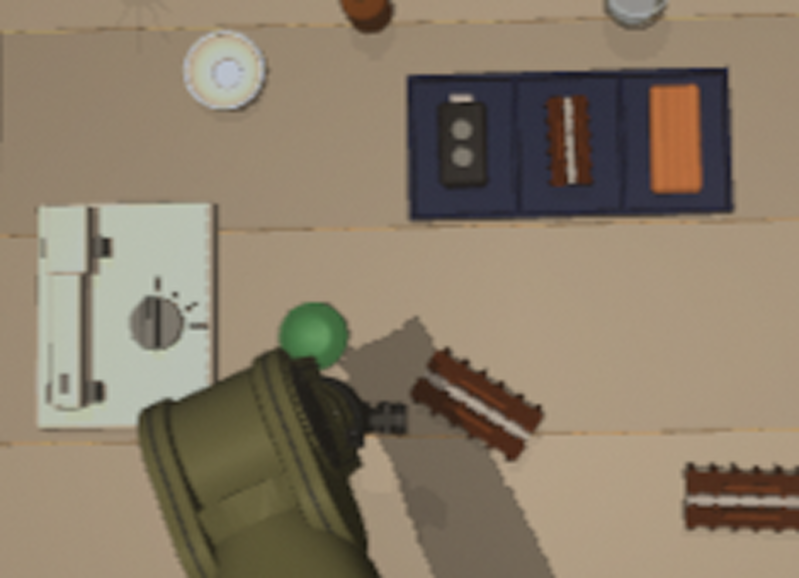

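All checks are good: the dial reads 0.2°, the wand is home, and all three things are centred. Handing in.

```bash
python3 -c "
from station import *
print(hand_in())"
```

```text
the job is handed in; nothing more can be done
None
```

I finished the job and handed it in at about 82 s of the 210 s. The fob, the smallest clip and the brush were on the shelf; there was no earbud case.

**What I did:** I laid the fob in the left bay, the clip in the middle and the brush in the right, then turned the dial to two dots. I held the lamp for about 6 s over the fob, then the clip, then the brush, about 5 cm above the top of each. The wand went back in its cradle before I turned the dial to off.

**The brush was knocked aside:** this happened during the fob hold and pushed it about 3 cm within its bay. After the clip hold I laid the wand in its cradle with the dial still on. I put the brush back in the middle of its bay, took the wand again and held it over the brush.

**Last checks from the top camera:**
- **Things in the tray:** each is within about 3 mm of its bay centre.
- **Dial:** the bar reads about 0.2°, so it is off; it measured about 1.11 rad when set to two dots.
- **Wand:** it lies within about 1 mm of where it started.
- **Rest of the shelf:** the other two clips read the same positions as at the start, and nothing else in view looked moved. I did not measure the rest again.

**Doubts:** The side camera put things 3–12 mm further to +y than the top camera, because it also sees their side faces, so I relied on the top view and the grip positions. I worked out the lamp heights from where the arm held the wand. The side camera's depth reading agreed to about 1 mm for the fob and brush holds, but I did not check the clip hold that way.

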